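Third hand at the saw guide: seatpost against the turret stop

ROBOT

A 6-joint arm with a two-finger parallel gripper is mounted at the origin on a cart in front of the work surface, level with it; the furniture and walls round the work are solid. World frame = base frame: x ahead of the robot, y to its left, z up, the work surface at z = 0. Lengths are in m, angles in rad, forces in N, time in s.
With the tool pointing down it reaches from about 0.325 to 0.85 m from the base axis. Payload 15.5 kg.
Tool frame: the origin (TCP) lies at the very end of the fingers, on their centre line; the grasp point (between the pads) lies 19 mm behind it; z points along the fingers, y is the direction in which the jaws open and shut (so a half turn about z gives the same grasp; the last joint's range is limited). The gripper opens to 91 mm and grips with 3 to 60 N. Pads are 32 mm wide; open, the fingers measure 118 mm over their backs; the gripper's body (76 mm by 178 mm) begins 60 mm behind the grasp point.
Start: joints at [1.036, 0.494, 1.345, -0, 1.302, -0.096], TCP at [0.266, 0.566, 0.184] pointing down, gripper open.
Joint ranges: [-2.91, 2.91], [-0.82, 2.16], [0.22, 2.67], [-1.22, 4.37], [0.12, 2.79], [-3.08, 3.08]. Speed limits (rad/s): [1.89, 1.89, 2.57, 3.01, 3.01, 3.01].

INTERFACE

Orientations are given as a unit quaternion [w, x, y, z].
In Python, from plant import status, read_camera, env gives the robot as it stands.
- The arm moves only by the tool apply_moves, never from a script. Its arguments are lists of equal length, an entry for each row: "xyz": the shift along the tool's x, y, z in cm, a list of three; "twist": the turn about the tool's z in degrees. In form: {"xyz": [[dx, dy, dz], ...], "twist": [twist, ...]}. A call has exactly 5 rows; each row is the pose to reach, as a shift and turn from the pose commanded when the call began, along the tool's axes at that moment; what a row does not reach only later rows make up. A row lasts 1/10 s, in which the tool goes at most 50 mm and 8.59 degrees, less where a joint would pass 70% of its speed; a pose out of reach is approached as far as the arm can. A call with a gripper value outside its range is refused whole. "hand" is the closure, from -1 (fully open) to 1 (shut), set as the call begins (left out, the last holds). The fingers move at their own pace and stop on an object; the grip force is fixed at half the most. Time passes only in rows, so rows that repeat a pose let the fingers close, or fill a call up. It gives the time, the measured TCP pose, the force and the opening at its end, in the units of the state.
- status.sense(): the state, without advancing time (a new reading comes with each control period).
- read_camera(name): name is "side" or "top" or "wrist"; returns a dict with "pixels" (420x560x3 uint8, red, green, blue), "fx", "fy", "cx", "cy" (pixels), "pose" (4x4, takes a point from camera to world coordinates). Camera axes: x right, y up, looking along -z (the intrinsics and any distortion apply to the point x, -y, -z); pixel columns grow to the right and rows downward; lengths in m; the calibration is good to about 2 mm. A picture is of the moment at which its call begins. There is no depth.
- env.close_job(): hands the job in, once; it reports no verdict.
The state is a dict: "t": time; "joints": joint angles; "qd": joint speeds; "tau": joint torques, N m; "ee_pos": TCP position; "tool_rot": TCP orientation; "contact_force": force on the tool from outside, world axes, zero at the start; "wrist_torque": the same for the moment, N m; "gripper_width": finger opening in m.
Only numpy, scipy, OpenCV 4.12 (cv2) and the standard library are available. Lean on these libraries where they do the work, as an engineer would, in place of code of your own. Each camera call takes 0.05 s, during which the arm holds its last target.

TASK

I am about to saw this seatpost to length. First turn the stop turret on the tube saw guide until it clicks in with its red pad facing straight down the groove, then lay the silver seatpost in the V groove, plain end towards the turret, and slide it gently (no ramming) up against the red pad. Finish as my third hand: still holding it, lying in the groove and pressed on the pad with a steady push of about 10 N, so that I can close and tighten the strap; leave the other things on the bench where they are.

Things in the scene. Friction and masses are not known exactly. Their poses are not given: they have to be found in the camera images.
- groove (a point): On the axis that a seated seatpost takes, half-way along the grey V block, 46 mm above the worktop. y runs level along the groove towards the turret, z up, x across. The block reaches 40 mm each way along y, 32 mm each way along x; its top is 4 mm above this point. The groove is a slippery, plastic-lined 90 degree V, 46 mm wide at the top, open at both ends.
- turret (a joint): Angle of the stop turret about its vertical axis (rad), counter-clockwise from above positive; 0: the red pad faces straight down the groove. Three arms 60 degrees apart carry a red, a yellow and a green pad (yellow faces it at 1.05, green at 2.09). An indexing plate clicks and holds every 15 degrees (0.26); passing a click takes under 0.25 N m. Travel -0.12 to 2.22.
- turret_grip (a point): On the turret's axis, inside its black bar knob, 86 mm above the worktop; turns with the turret. Its y axis lies along the bar: 46 mm long, 14 mm thick (along x), standing from 65 to 101 mm above the worktop. Under it a skirt of 41 mm diameter; the pads on the arms reach 62 mm above the worktop, out to 66 mm from the axis. At angle 0 parallel to groove.
- red_pad: Red round rubber pad, 31 mm in diameter, 9 mm thick, on the red arm, 46 mm above the worktop. Origin: centre of its outer face, 52 mm from the turret's axis; its y axis points inwards to that axis. Soft: it gives 1 mm for every 3 N, up to 9 mm. With the turret at 0 its free face is 78 mm from groove along the groove's +y.
- seatpost_grip (a point): Silver alloy seatpost, 0.2 to 0.34 kg: straight tube of 27.2 mm diameter with a dark clamp head (50 mm wide, 27 mm thick) at one end, lying flat. The point is on the tube's axis at its balance point, best gripped here. y runs along the tube to the plain end, 155 mm away; towards the head the tube is free for 39 mm, the head ends 80 mm away.
- seatpost_end (a point): Centre of the plain end face of the seatpost, on the tube's axis. Its axes are those of seatpost_grip.
- hacksaw: Bystander: hacksaw with an orange handle lying flat, about 290 x 110 mm, 24 mm high; must stay where it is. The origin is near its middle, on the worktop.
- y_wrench: Bystander: black three-way hex wrench lying flat, 115 x 132 x 20 mm; must stay where it is. The origin is its centre on the worktop.
- caliper: Bystander: steel vernier caliper lying flat, 54 x 190 x 12 mm, long along its y; must stay where it is. The origin is its centre on the worktop.
- brush: Bystander: wooden cleaning brush, 24 x 165 x 34 mm, long along its y; must stay where it is. The origin is its centre on the worktop.
- cassette: Bystander: sprocket cassette lying flat, 96 mm in diameter, 26 mm high; must stay where it is. The origin is its centre on the worktop.
- pedal: Bystander: black flat pedal, 67 x 120 x 23 mm; must stay where it is. The origin is its centre on the worktop.
- guide: Grey tube saw guide on a dark steel base plate (76 x 208 x 10 mm), bolted down. Origin on the worktop 5 mm along +y from under groove; axes as there. An open clamp strap leans outwards on its +x side (to 110 mm from the groove axis, 95 mm high), a swing bolt on its -x side (to 70 mm, 45 mm high). The turret's vertical axis is at y = 125 mm.

How it is judged:
On the way, in this order (a step that is already met when the one before it is completed fails the run):
1. the turret has clicked in with the red pad facing down the groove (value of joint turret between -0.1 and 0.1 rad), for 0.3 s.
2. the seatpost lies in the groove, plain end towards the turret (angle between the y axis of seatpost_grip and the y axis of groove, either way round below 0.08 rad and y of seatpost_end in the frame of groove above 0 m and x of seatpost_end in the frame of groove between -0.006 and 0.006 m and z of seatpost_end in the frame of groove between -0.006 and 0.006 m), for 0.2 s.
At the end, for the whole second after the job is handed in: Last second: post still held, at rest, pressing the red pad with 5-15 N; turret within 0.1 rad of the red click; post in the groove within 0.05 rad, end within 4 mm sideways and in height, grip point within 6 mm in height (all of step 1 and angle between the y axis of seatpost_grip and the y axis of groove, either way round below 0.05 rad and x of seatpost_end in the frame of groove between -0.004 and 0.004 m and z of seatpost_end in the frame of groove between -0.004 and 0.004 m and z of seatpost_grip in the frame of groove between -0.006 and 0.006 m and y of seatpost_end in the frame of groove above 0.07 m and contact force between seatpost and red_pad between 5 and 15 N and contact force between the fingers and seatpost above 2 N and linear speed of seatpost below 0.01 m/s); the arm keeps its last pose, push and grip.
It fails at once if the red pad is rammed: the seatpost presses on it with more than 25 N (contact force between seatpost and red_pad above 25 N).
It fails at once if another thing on the bench is moved by more than 25 mm (distance of any of hacksaw, y_wrench, caliper, brush, cassette, pedal from where it was at the start of the episode above 0.025 m).
It also fails if it takes over 67 s, if anything falls off the work surface, if the arm or the gripper's body presses on something with over 40 N, if the wrist force passes 120 N, or if a joint passes its speed limit or range.

## Working session

There is one attempt and no reset: what is moved stays moved. The work goes in short steps, Python scripts to look and compute and a tool call to move; the robot and the scene stay as the last step left them, time stands still between calls to the robot, and variables do not carry over. Pictures are saved under pics/ and viewed, and the job is handed in when it is done.

Besides the shell and the picture viewer there is one more tool, called after "Request:" as name([rows], argument=value, ...), one row to a line, values as JSON. apply_moves: Moves the arm, as the interface text tells. Its arguments: {"type":"object","properties":{"xyz":{"type":"array"},"twist":{"type":"array"},"hand":{"type":"number"}},"required":["xyz","twist"]}

```bash
ls; mkdir -p pics
cat > h.py <<'E'
import numpy as np, cv2
from plant import status, read_camera, env
def snap(n,f):
    c=read_camera(n); cv2.imwrite('pics/'+f+'.png',cv2.cvtColor(c['pixels'],cv2.COLOR_RGB2BGR)); np.savez('pics/'+f+'.npz',**{k:c[k] for k in c}); return c
def load(f): 
    d=np.load('pics/'+f+'.npz',allow_pickle=True); return {k:d[k] for k in d.files}
def ray(c,u,v):
    d=np.array([(u-c['cx'])/c['fx'],-(v-c['cy'])/c['fy'],-1.]); P=c['pose']; d=P[:3,:3]@d; return P[:3,3],d/np.linalg.norm(d)
def atz(c,u,v,z):
    o,d=ray(c,u,v); return o+d*(z-o[2])/d[2]
def tri(*l):
    A=np.zeros((3,3));b=np.zeros(3)
    for c,u,v in l:
        o,d=ray(c,u,v);M=np.eye(3)-np.outer(d,d);A+=M;b+=M@o
    p=np.linalg.solve(A,b); return p,[np.linalg.norm(np.cross(ray(c,u,v)[1],p-ray(c,u,v)[0])) for c,u,v in l]
def proj(c,p):
    P=c['pose'];q=P[:3,:3].T@(np.asarray(p)-P[:3,3]);return c['cx']+c['fx']*q[0]/-q[2], c['cy']-c['fy']*q[1]/-q[2]
E
python3 - <<'E'
from h import *
np.set_printoptions(precision=4,suppress=True)
for n in ['side','top','wrist']:
    c=snap(n,n+'0'); print(n,c.keys(),c['fx'],c['fy'],c['cx'],c['cy']);print(c['pose'])
print(status.sense())
E
```

```text
pics
side dict_keys(['pixels', 'fx', 'fy', 'cx', 'cy', 'pose']) 467.01813054623733 467.01813054623733 277.2422573061412 208.35412503745363
[[-0.9996 -0.0147 -0.0238  0.4417]
 [-0.0172 -0.3466  0.9379  1.3918]
 [-0.022   0.9379  0.3462  0.5586]
 [ 0.      0.      0.      1.    ]]
top dict_keys(['pixels', 'fx', 'fy', 'cx', 'cy', 'pose']) 544.1831790636577 544.1831790636577 278.37735289842965 215.56198225679248
[[ 0.0292  0.9954 -0.0911  0.3488]
 [-0.9996  0.0296  0.0039  0.1148]
 [ 0.0066  0.0909  0.9958  1.527 ]
 [ 0.      0.      0.      1.    ]]
wrist dict_keys(['pixels', 'fx', 'fy', 'cx', 'cy', 'pose']) 296.6710714565137 296.6710714565137 276.03213813974696 209.25626726417357
[[ 0.4257 -0.873  -0.2379  0.1987]
 [ 0.9049  0.4107  0.112   0.5968]
 [-0.0001 -0.2629  0.9648  0.3851]
 [ 0.      0.      0.      1.    ]]
{'t': 0.15, 'joints': array([ 1.0365,  0.494 ,  1.346 , -0.    ,  1.3025, -0.0955]), 'qd': array([ 0.0002, -0.0007, -0.0016, -0.0001, -0.    , -0.0009]), 'tau': array([  0.0022, -87.9204, -38.2054,   0.0708,   0.0502,   0.    ]), 'ee_pos': array([0.2654, 0.5655, 0.1835]), 'tool_rot': array([-0.0001,  0.2176,  0.976 , -0.0004]), 'contact_force': array([0.7346, 1.6591, 0.6214]), 'wrist_torque': array([-0.0051, -0.0312,  0.0313]), 'gripper_width': 0.09099090198411157}
```

View pics/side0.png

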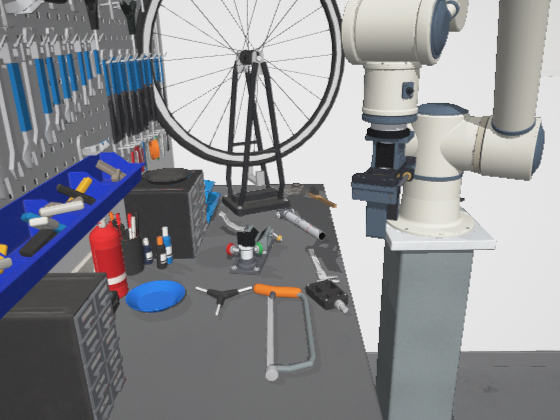

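View pics/top0.png

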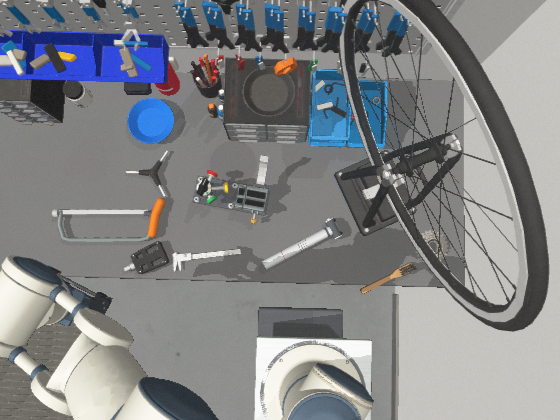

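View pics/wrist0.png

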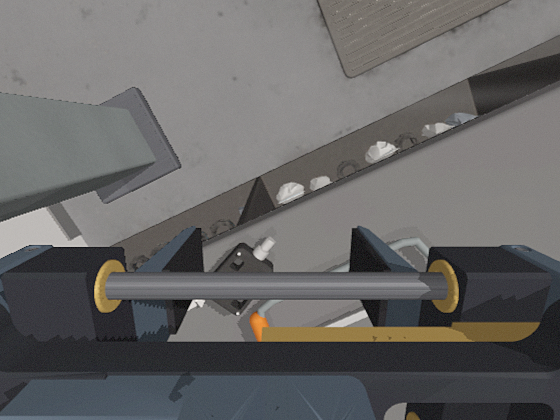

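Run:
```python
from h import *
a=cv2.imread('pics/top0.png'); cv2.imwrite('pics/t1.png',cv2.resize(a[145:225,180:285],None,fx=7,fy=7,interpolation=cv2.INTER_CUBIC))
cv2.imwrite('pics/t2.png',cv2.resize(a[210:280,250:360],None,fx=7,fy=7,interpolation=cv2.INTER_CUBIC))
a=cv2.imread('pics/side0.png'); cv2.imwrite('pics/s1.png',cv2.resize(a[200:280,215:335],None,fx=6.5,fy=6.5,interpolation=cv2.INTER_CUBIC))
```

```text
(no output)
```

View pics/t1.png

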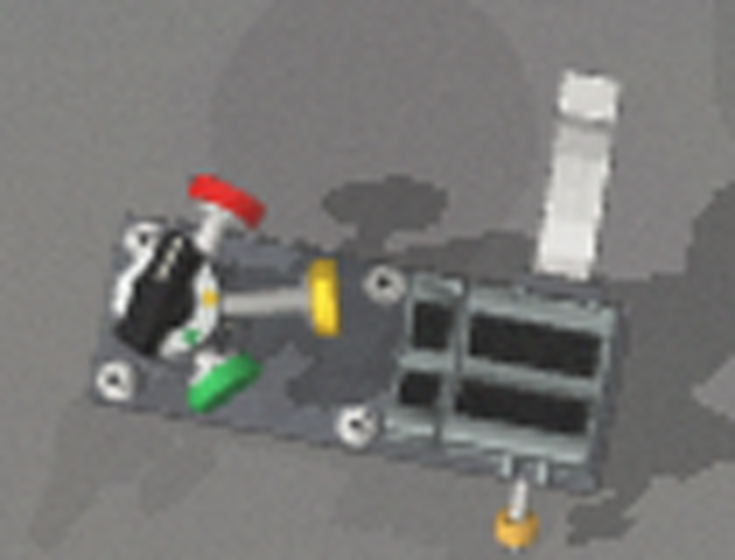

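View pics/t2.png

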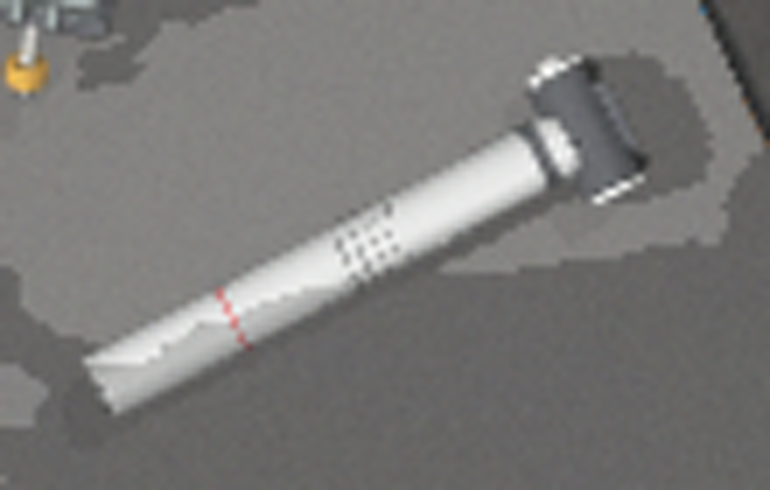

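View pics/s1.png

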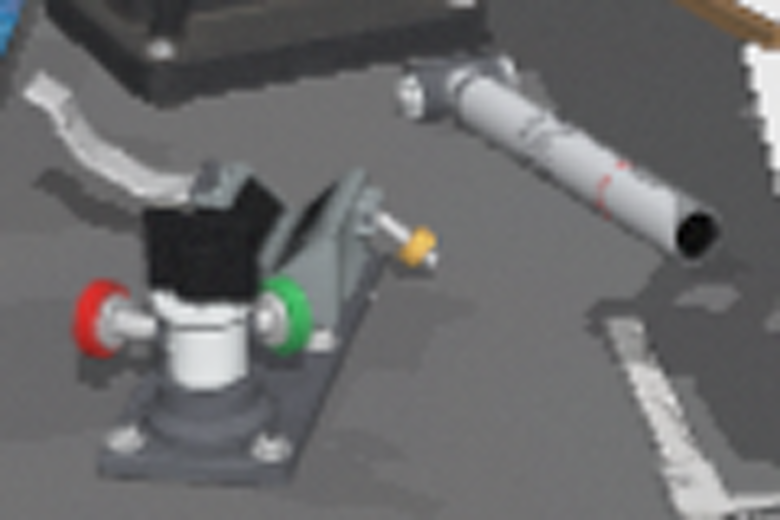

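Run:
```python
from h import *
np.set_printoptions(precision=4,suppress=True)
T=load('top0');S=load('side0')
t1=lambda x,y:(180+(x+.5)/7-.5,145+(y+.5)/7-.5)
t2=lambda x,y:(250+(x+.5)/7-.5,210+(y+.5)/7-.5)
s1=lambda x,y:(215+(x+.5)/6.5-.5,200+(y+.5)/6.5-.5)
for n,p,z in [('bolt1',(143,238),.012),('bolt2',(117,380),.012),('bolt3',(383,283),.012),('bolt4',(357,425),.012),('cornBR',(595,490),.01),('cornTL',(128,215),.01),('cornBL',(93,402),.01),('knob',(162,292),.101),('red',(227,200),.046),('yel',(323,298),.046),('grn',(222,383),.046),('blTL',(408,275),.05),('blTR',(620,312),.05),('blBL',(390,428),.05),('blBR',(605,462),.05)]:
    print(n,atz(T,*t1(*p),z))
for n,p,z in [('endc',(100,388),.0136),('mid',(235,320),.0136),('neck',(530,158),.0136),('head',(595,130),.0136)]:
    print(n,atz(T,*t2(*p),z))
print('red',tri((T,*t1(227,200)),(S,*s1(100,318))))
print('grn',tri((T,*t1(222,383)),(S,*s1(290,318))))
print('end',tri((T,*t2(100,388)),(S,*s1(697,235))))
```

```text
bolt1 [0.5851 0.332  0.012 ]
bolt2 [0.5275 0.34   0.012 ]
bolt3 [0.5698 0.2351 0.012 ]
bolt4 [0.5122 0.2434 0.012 ]
cornBR [0.4892 0.1475 0.01  ]
cornTL [0.5946 0.3387 0.01  ]
cornBL [0.5185 0.3495 0.01  ]
knob [0.5509 0.3112 0.101 ]
red [0.5959 0.2948 0.046 ]
yel [0.5582 0.2557 0.046 ]
grn [0.5235 0.2939 0.046 ]
blTL [0.5677 0.2224 0.05  ]
blTR [0.5556 0.1391 0.05  ]
blBL [0.5073 0.2273 0.05  ]
blBR [0.4965 0.1431 0.05  ]
endc [0.3486 0.145  0.0136]
mid [0.377  0.0924 0.0136]
neck [ 0.4447 -0.0232  0.0136]
head [ 0.4566 -0.0489  0.0136]
red (array([0.5953, 0.2949, 0.0448]), [np.float64(0.0008260358303660448), np.float64(0.0008260358303661237)])
grn (array([0.5212, 0.2941, 0.0435]), [np.float64(0.0025491086389144964), np.float64(0.0025491086389143156)])
end (array([0.3471, 0.1452, 0.0117]), [np.float64(0.0014358468590801139), np.float64(0.001435846859080149)])
```

Run:
```python
from h import *
np.set_printoptions(precision=4,suppress=True)
T=load('top0');S=load('side0');W=load('wrist0')
for p in [(225,140),(308,140),(305,118),(170,140),(310,150),(262,155),(335,228)]:
  for z in (0,.1,.2): print(p,z,atz(T,*p,z))
s=status.sense()
from scipy.spatial.transform import Rotation as R
q=s['tool_rot'];Rt=R.from_quat([q[1],q[2],q[3],q[0]]).as_matrix();print(Rt)
X=np.eye(4);X[:3,:3]=Rt;X[:3,3]=s['ee_pos'];C=np.linalg.inv(X)@W['pose'];np.save('C.npy',C);print(C)
def pred(tcp,p):
    Y=X.copy();Y[:3,3]=tcp; W['pose']=Y@C; return proj(W,p)
for tcp in [(.605,.286,.2),(.58,.3,.2),(.551,.311,.2),(.58,.3,.26),(.551,.311,.26)]:
  print(tcp,[np.round(pred(tcp,p)) for p in [(.551,.311,.101),(.594,.295,.046),(.532,.183,.05)]])
```

```text
(225, 140) 0 [0.7002 0.2673 0.    ]
(225, 140) 0.1 [0.6772 0.2573 0.1   ]
(225, 140) 0.2 [0.6542 0.2473 0.2   ]
(308, 140) 0 [0.7075 0.0305 0.    ]
(308, 140) 0.1 [0.684  0.0361 0.1   ]
(308, 140) 0.2 [0.6605 0.0416 0.2   ]
(305, 118) 0 [ 0.7713  0.0407 -0.    ]
(305, 118) 0.1 [0.7437 0.0455 0.1   ]
(305, 118) 0.2 [0.716  0.0504 0.2   ]
(170, 140) 0 [0.6954 0.4238 0.    ]
(170, 140) 0.1 [0.6727 0.4036 0.1   ]
(170, 140) 0.2 [0.65   0.3834 0.2   ]
(310, 150) 0 [0.6787 0.0241 0.    ]
(310, 150) 0.1 [0.6571 0.0301 0.1   ]
(310, 150) 0.2 [0.6355 0.036  0.2   ]
(262, 155) 0 [0.6601 0.1604 0.    ]
(262, 155) 0.1 [0.6397 0.1574 0.1   ]
(262, 155) 0.2 [0.6193 0.1544 0.2   ]
(335, 228) 0 [ 0.4581 -0.0515  0.    ]
(335, 228) 0.1 [ 0.4509 -0.0406  0.1   ]
(335, 228) 0.2 [ 0.4437 -0.0297  0.2   ]
[[-0.9053  0.4249 -0.0005]
 [ 0.4249  0.9053 -0.0008]
 [ 0.0001 -0.0009 -1.    ]]
[[-0.0009  0.9648  0.263   0.0737]
 [ 1.      0.0011 -0.0005 -0.0002]
 [-0.0008  0.263  -0.9648 -0.2016]
 [ 0.      0.      0.      1.    ]]
(0.605, 0.286, 0.2) [array([276., 143.]), array([279., 180.]), array([172., 173.])]
(0.58, 0.3, 0.2) [array([274., 172.]), array([277., 203.]), array([172., 197.])]
(0.551, 0.311, 0.2) [array([276., 202.]), array([279., 226.]), array([176., 221.])]
(0.58, 0.3, 0.26) [array([274., 165.]), array([277., 193.]), array([186., 187.])]
(0.551, 0.311, 0.26) [array([276., 190.]), array([279., 213.]), array([190., 208.])]
```

Request:
apply_moves([
  [-4.5, -1.2, -0.5],
  [-9, -2.4, -1],
  [-13.5, -3.6, -1.6],
  [-18, -4.8, -1.6],
  [-22.5, -6, -1.6],
], twist=[0, 0, 0, 0, 0], hand=-1)

```text
t: 0.65
ee_pos: [0.4449, 0.4145, 0.2]
tool_rot: [0.0, 0.218, 0.976, 0.0]
contact_force: [0.8, 0.7, 0.1]
gripper_width: 0.0915
```

Request:
apply_moves([
  [-4.5, -1.2, 0],
  [-9, -2.4, 0],
  [-13.5, -3.6, 0],
  [-17.3, -4.7, 0],
  [-17.3, -4.7, 0],
], twist=[0, 0, 0, 0, 0])

```text
t: 1.15
ee_pos: [0.5837, 0.2962, 0.1993]
tool_rot: [0.0, 0.22, 0.976, -0.0]
contact_force: [-0.3, -0.1, 0.1]
gripper_width: 0.0912
```

Run:
```python
from h import *
c=snap('wrist','w1'); s=status.sense(); print(s['t'],s['ee_pos'],s['joints'],s['contact_force'],abs(s['qd']).max()); print(proj(c,(.551,.311,.101)))
```

```text
1.2 [0.58185026 0.29792884 0.19935671] [ 3.82032828e-01  5.22383367e-01  1.24804296e+00 -1.79653969e-04
  1.37164466e+00 -7.46785938e-01] [-0.49966219  0.80192793  0.3880373 ] 0.05117334557491674
(np.float64(275.2978279900521), np.float64(167.06048134422167))
```

View pics/w1.png

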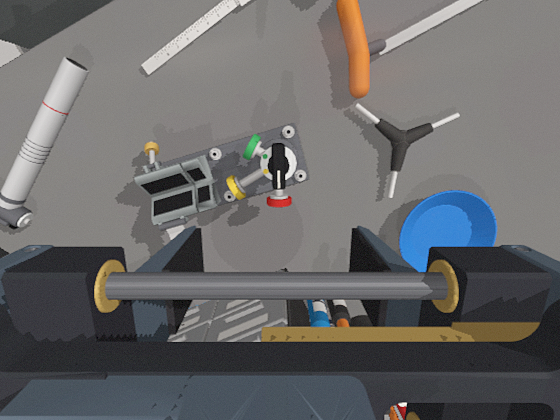

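Run:
```python
from h import *
a=cv2.imread('pics/w1.png'); cv2.imwrite('pics/w1a.png',cv2.resize(a[115:245,125:320],None,fx=4,fy=4,interpolation=cv2.INTER_CUBIC))
cv2.imwrite('pics/w1b.png',cv2.resize(a[45:235,0:110],None,fx=3,fy=3,interpolation=cv2.INTER_CUBIC))
```

```text
(no output)
```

View pics/w1a.png

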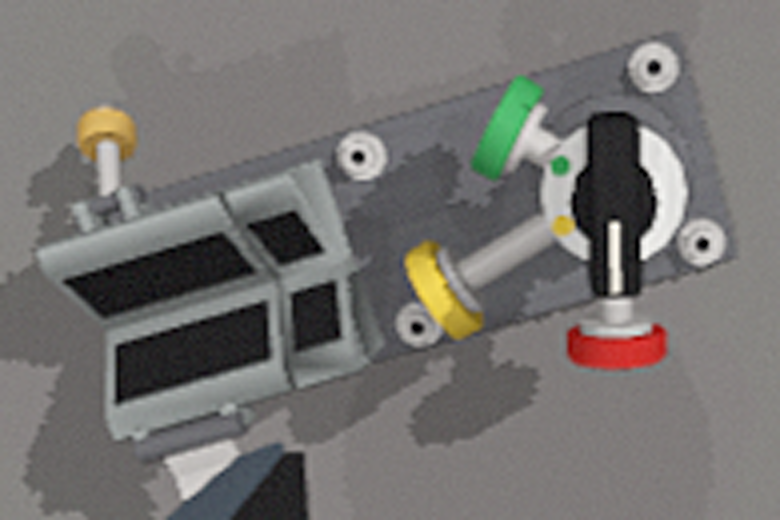

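View pics/w1b.png

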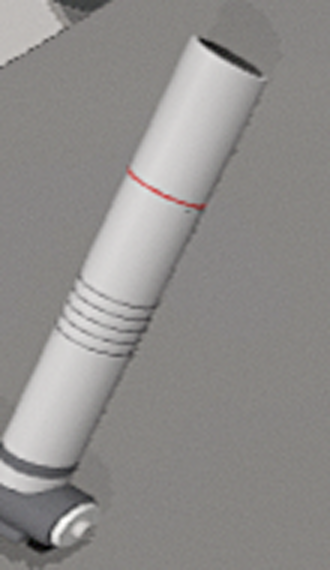

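Run:
```python
from h import *
np.set_printoptions(precision=4,suppress=True)
W=load('w1');T=load('top0')
t1=lambda x,y:(180+(x+.5)/7-.5,145+(y+.5)/7-.5)
w=lambda x,y:(125+(x+.5)/4-.5,115+(y+.5)/4-.5)
wb=lambda x,y:(0+(x+.5)/3-.5,45+(y+.5)/3-.5)
def t2(x,y):return (250+(x+.5)/7-.5,210+(y+.5)/7-.5)
for n,p,z in [('b1',(702,243),.012),('b2',(655,67),.012),('b3',(417,325),.012),('b4',(362,157),.012),('knobtop',(613,203),.101),('red',(617,345),.046),('yel',(443,290),.046),('grn',(508,127),.046),('vFar',(105,328),.023),('vNear',(277,268),.023),
 ('TL',(38,252),.05),('TR',(322,160),.05),('BL',(112,438),.05),('BR',(380,352),.05)]: print(n,atz(W,*w(*p),z))
print('knob',tri((T,*t1(162,292)),(W,*w(613,203))),'red',tri((T,*t1(227,200)),(W,*w(617,345))))
print('b',[tri((T,*t1(*a)),(W,*w(*b)))[0] for a,b in [((143,238),(702,243)),((117,380),(655,67)),((383,283),(417,325)),((357,425),(362,157))]])
print('end',atz(W,*wb(230,57),.0136),'red',atz(W,*wb(167,188),.0136),'neck',atz(W,*wb(38,455),.0136))
print('tri end',tri((T,*t2(100,388)),(W,*wb(230,57))),'redline',tri((T,*t2(235,320)),(W,*wb(167,188))),'neck',tri((T,*t2(530,158)),(W,*wb(38,455))))
```

```text
b1 [0.585  0.3309 0.012 ]
b2 [0.5274 0.3404 0.012 ]
b3 [0.5692 0.2331 0.012 ]
b4 [0.5123 0.243  0.012 ]
knobtop [0.5506 0.3141 0.101 ]
red [0.5966 0.294  0.046 ]
yel [0.5584 0.2536 0.046 ]
grn [0.5235 0.2933 0.046 ]
vFar [0.5249 0.1434 0.023 ]
vNear [0.5317 0.2039 0.023 ]
TL [0.4959 0.1508 0.05  ]
TR [0.5085 0.2404 0.05  ]
BL [0.5552 0.1399 0.05  ]
BR [0.5667 0.2282 0.05  ]
knob (array([0.5526, 0.3133, 0.0862]), [np.float64(0.00037491732273451246), np.float64(0.0003749173227343797)]) red (array([0.5954, 0.2944, 0.0503]), [np.float64(0.00024168537374584214), np.float64(0.00024168537374600973)])
b [array([0.5837, 0.3308, 0.0205]), array([0.5276, 0.3404, 0.01  ]), array([0.5686, 0.2346, 0.0183]), array([0.5122, 0.2433, 0.0129])]
end [0.3478 0.1446 0.0136] red [0.3775 0.0921 0.0136] neck [ 0.4452 -0.0283  0.0136]
tri end (array([0.3485, 0.1451, 0.0148]), [np.float64(0.00016342096607298908), np.float64(0.00016342096607319437)]) redline (array([0.3772, 0.0922, 0.0136]), [np.float64(0.00030553197363694727), np.float64(0.00030553197363700777)]) neck (array([ 0.4453, -0.023 ,  0.019 ]), [np.float64(0.0009458978080224457), np.float64(0.0009458978080223295)])
```

Request:
apply_moves([
  [2.2, 0, 3],
  [3.2, 0, 7],
  [3.2, 0, 10],
  [3.2, 0, 10],
  [3.2, 0, 10],
], twist=[0, 0, 0, 0, 0])

```text
t: 1.7
ee_pos: [0.5512, 0.314, 0.1005]
tool_rot: [-0.0, 0.217, 0.976, -0.0]
contact_force: [1.3, 0.8, 0.1]
gripper_width: 0.0916
```

Run:
```python
from h import *
c=snap('wrist','w2'); s=status.sense(); print(s['t'],s['ee_pos'],s['tool_rot'],s['contact_force'],abs(s['qd']).max()); print(proj(c,(.551,.313,.101)))
```

```text
1.75 [0.55202968 0.31414345 0.10147413] [6.74677991e-04 2.17431625e-01 9.76075173e-01 5.38826437e-04] [0.59082251 0.08398216 0.83888378] 0.012983130788272346
(np.float64(274.72271928686405), np.float64(234.8206911675046))
```

View pics/w2.png

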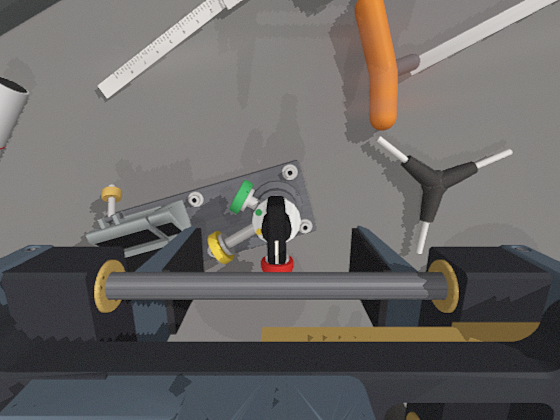

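Run:
```python
from h import *
a=cv2.imread('pics/w2.png'); cv2.imwrite('pics/w2a.png',cv2.resize(a[170:280,190:330],None,fx=5,fy=5,interpolation=cv2.INTER_CUBIC))
```

```text
(no output)
```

View pics/w2a.png

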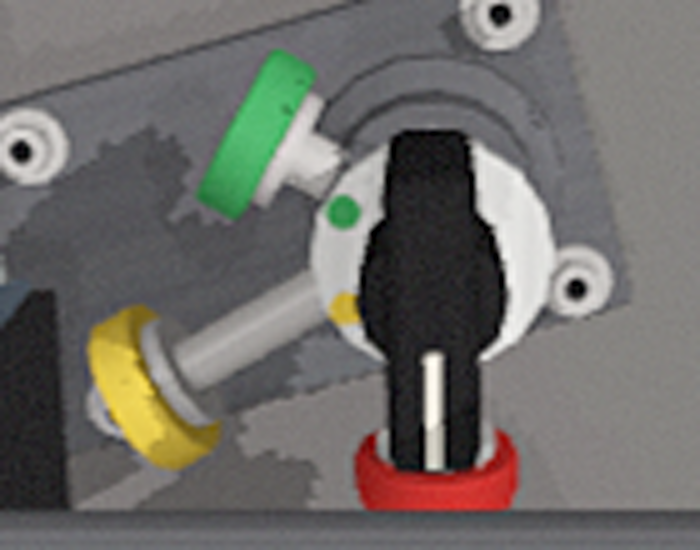

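Run:
```python
from h import *
W=load('w1');V=load('w2')
w=lambda x,y:(125+(x+.5)/4-.5,115+(y+.5)/4-.5)
v=lambda x,y:(190+(x+.5)/5-.5,170+(y+.5)/5-.5)
for a,b in [((614,203),(432,295)),((613,295),(434,470)),((613,112),(430,132)),((702,243),(577,288)),((655,67),(500,14))]: print(tri((W,*w(*a)),(V,*v(*b))),atz(V,*v(*b),.101))
```

```text
(array([0.55260089, 0.31340701, 0.08354623]), [np.float64(0.0001183278688654369), np.float64(0.00011832786886516713)]) [0.54711377 0.3158413  0.101     ]
(array([0.5720907 , 0.30416694, 0.10048528]), [np.float64(0.00024547757905366967), np.float64(0.0002454775790537142)]) [0.57197505 0.30449123 0.101     ]
(array([0.53159262, 0.32303931, 0.07087327]), [np.float64(0.00021705163186279996), np.float64(0.00021705163186304467)]) [0.52536888 0.32574768 0.101     ]
(array([0.58393984, 0.33085869, 0.01827904]), [np.float64(5.787383963732471e-05), np.float64(5.787383963728488e-05)]) [0.55497599 0.33505352 0.101     ]
(array([0.52721075, 0.3400105 , 0.01690869]), [np.float64(0.00024750584429694667), np.float64(0.00024750584429699204)]) [0.51454487 0.34135714 0.101     ]
```

Request:
apply_moves([
  [0, 0, 1.4],
  [0, 0, 2.8],
  [0, 0, 2.8],
  [0, 0, 2.8],
  [0, 0, 2.8],
], twist=[0, 0, 0, 0, 0])

```text
t: 2.25
ee_pos: [0.5517, 0.3135, 0.0722]
tool_rot: [0.0, 0.218, 0.976, 0.0]
contact_force: [0.2, -0.3, 0.2]
gripper_width: 0.0911
```

Request:
apply_moves([
  [0, 0, 0],
  [0, 0, 0],
  [0, 0, 0],
  [0, 0, 0],
  [0, 0, 0],
], twist=[0, 0, 0, 0, 0], hand=1)

```text
t: 2.75
ee_pos: [0.5514, 0.3134, 0.072]
tool_rot: [0.0, 0.218, 0.976, 0.0]
contact_force: [0.3, 0.1, 1.2]
gripper_width: 0.0539
```

Request:
apply_moves([
  [0, 0, 0],
  [0, 0, 0],
  [0, 0, 0],
  [0, 0, 0],
  [0, 0, 0],
], twist=[0, 0, 0, 0, 0])

```text
t: 3.25
ee_pos: [0.5514, 0.3134, 0.0719]
tool_rot: [-0.0, 0.218, 0.976, -0.0]
contact_force: [-0.6, 0.0, -0.3]
gripper_width: 0.014
```

Request:
apply_moves([
  [0, 0, 0],
  [0, 0, 0],
  [0, 0, 0],
  [0, 0, 0],
  [0, 0, 0],
], twist=[5, 10, 15, 20, 25])

```text
t: 3.75
ee_pos: [0.5514, 0.3134, 0.0719]
tool_rot: [0.0, 0.425, 0.905, -0.0]
contact_force: [0.7, -0.3, 0.9]
gripper_width: 0.0007
```

Request:
apply_moves([
  [0, 0, 0],
  [0, 0, 0],
  [0, 0, 0],
  [0, 0, 0],
  [0, 0, 0],
], twist=[5, 10, 15, 20, 25])

```text
t: 4.25
ee_pos: [0.5514, 0.3134, 0.0719]
tool_rot: [-0.0, 0.611, 0.792, 0.0]
contact_force: [-0.7, 1.1, 0.5]
gripper_width: -0.0
```

Request:
apply_moves([
  [0, 0, 0],
  [0, 0, 0],
  [0, 0, 0],
  [0, 0, 0],
  [0, 0, 0],
], twist=[6, 12, 18, 25, 25])

```text
t: 4.75
ee_pos: [0.5514, 0.3134, 0.0719]
tool_rot: [-0.0, 0.768, 0.641, -0.0]
contact_force: [-0.2, 0.6, -0.1]
gripper_width: 0.0006
```

Run:
```python
from h import *
c=snap('wrist','w3'); s=status.sense(); print(s['t'],s['ee_pos'],s['tool_rot'],s['contact_force'],s['wrist_torque'],abs(s['qd']).max(),s['joints'])
a=cv2.imread('pics/w3.png'); cv2.imwrite('pics/w3a.png',a)
```

```text
4.8 [0.55139802 0.31346547 0.07191189] [-2.18075831e-07  7.66052830e-01  6.42777615e-01  1.39027277e-05] [1.09783765 0.9014842  0.00774315] [-0.1288158   0.0928967   0.02669332] 0.05170020998289709 [4.22820006e-01 6.24604489e-01 1.44047109e+00 9.06307170e-06
 1.07649043e+00 5.97374726e-01]
```

View pics/w3.png

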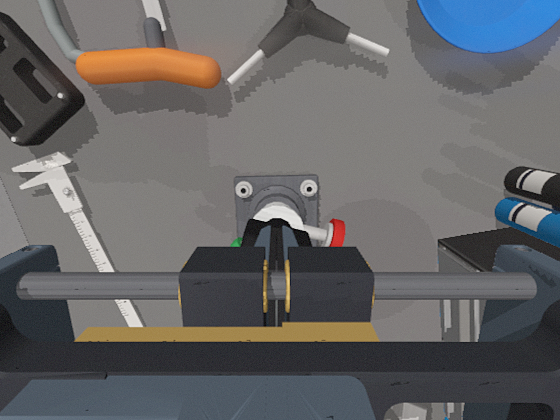

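Run:
```python
from h import *
a=cv2.imread('pics/w3.png'); cv2.imwrite('pics/w3a.png',cv2.resize(a[165:300,190:370],None,fx=4.4,fy=4.4,interpolation=cv2.INTER_CUBIC))
c=snap('side','s3');a=cv2.imread('pics/s3.png');cv2.imwrite('pics/s3a.png',cv2.resize(a[180:290,190:340],None,fx=5,fy=5,interpolation=cv2.INTER_CUBIC))
V=load('w3');print(proj(V,(.5515,.3138,.101)),proj(V,(.5515,.3138,.065)),proj(V,status.sense()['ee_pos']))
```

```text
(np.float64(275.4657358396675), np.float64(250.25753628027567)) (np.float64(275.52988115593007), np.float64(231.11567527214606)) (np.float64(275.4593144077158), np.float64(234.8269419532712))
```

View pics/w3a.png

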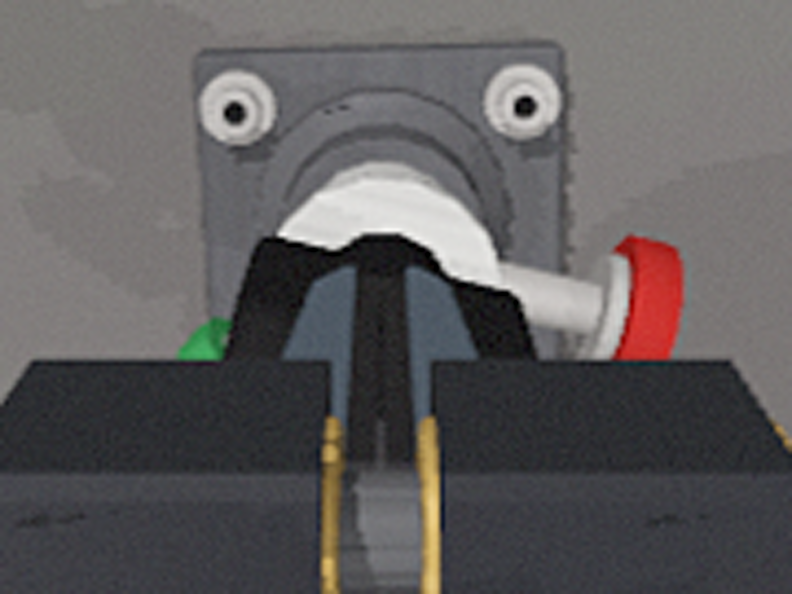

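View pics/s3a.png

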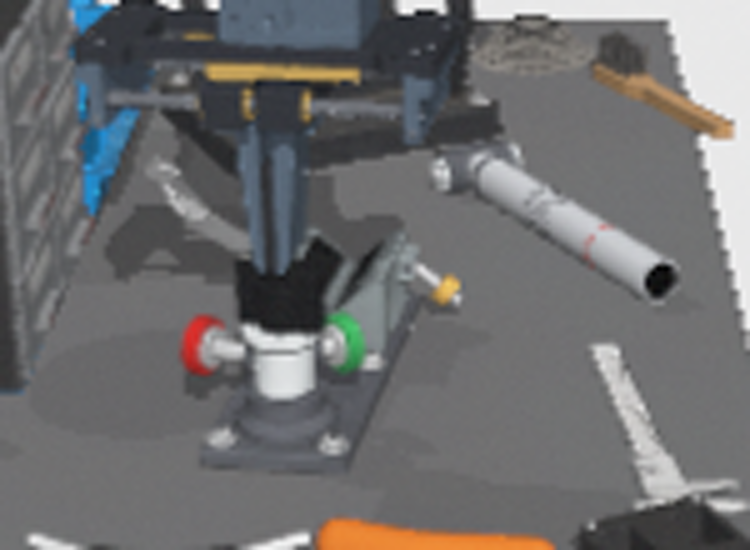

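Run:
```python
from h import *
V=load('s3')
for z in (.065,.072,.086,.101,.12): 
    u,v=proj(V,(.5515,.3135,z)); print(z,u,v,'crop',(u-190)*5,(v-180)*5)
s=status.sense();print(s['ee_pos'],s['contact_force'],s['gripper_width'],s['t'])
```

```text
0.065 245.56473591850403 244.1448680588021 crop 277.82367959252014 320.7243402940105
0.072 245.4389075814308 241.62499819803526 crop 277.1945379071541 308.1249909901763
0.086 245.18569709418392 236.55414142534892 crop 275.9284854709196 282.7707071267446
0.101 244.91207669254746 231.07455058426962 crop 274.56038346273726 255.37275292134808
0.12 244.5619912049589 224.06365073940415 crop 272.8099560247945 220.31825369702077
[0.55138583 0.31341559 0.07190622] [0.21930664 0.26433661 0.66192018] 0.0003901451305257112 4.85
```

Run:
```python
from h import *
V=load('w3');p=atz(V,190+648/4.4,165+300/4.4,.046);print(p,np.degrees(np.arctan2(p[1]-.3138,p[0]-.5515)))
W=load('w1');p=atz(W,125+617/4,115+345/4,.046);print(p,np.degrees(np.arctan2(p[1]-.3138,p[0]-.5515)))
S=load('s3');p=atz(S,190+205/5,180+345/5,.046);print(p)
```

```text
[0.59932883 0.29646491 0.046     ] -19.9225538364865
[0.59725759 0.2942399  0.046     ] -23.14535780371301
[0.5910232  0.30081987 0.046     ]
```

Request:
apply_moves([
  [0, 0, -2],
  [0, 0, -4],
  [0, 0, -5],
  [0, 0, -5],
  [0, 0, -5],
], twist=[0, 0, 0, 0, 0])

```text
t: 5.35
ee_pos: [0.5511, 0.3133, 0.1214]
tool_rot: [-0.0, 0.767, 0.642, -0.0]
contact_force: [-0.4, -0.5, -1.0]
gripper_width: 0.0008
```

Run:
```python
from h import *
c=snap('side','s4');V=snap('wrist','w4');s=status.sense();print(s['ee_pos'])
a=cv2.imread('pics/s4.png');cv2.imwrite('pics/s4a.png',cv2.resize(a[150:260,190:340],None,fx=5,fy=5,interpolation=cv2.INTER_CUBIC))
a=cv2.imread('pics/w4.png'); cv2.imwrite('pics/w4a.png',cv2.resize(a[165:300,190:370],None,fx=4.4,fy=4.4,interpolation=cv2.INTER_CUBIC))
u,v=proj(c,s['ee_pos']);print((u-190)*5,(v-150)*5)
u,v=proj(c,s['ee_pos']+np.array([0,0,.03]));print((u-190)*5,(v-150)*5)
u,v=proj(V,s['ee_pos']);print((u-190)*4.4,(v-165)*4.4)
```

```text
[0.5508483  0.31318183 0.1208794 ]
274.0840469527051 368.42745225987255
271.2910341256989 312.2475010959968
375.7982153705705 307.0600771344244
```

View pics/s4a.png

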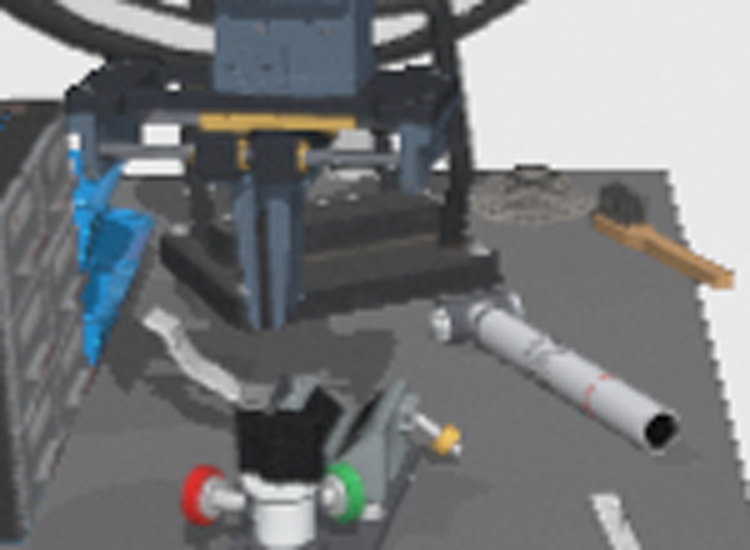

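View pics/w4a.png

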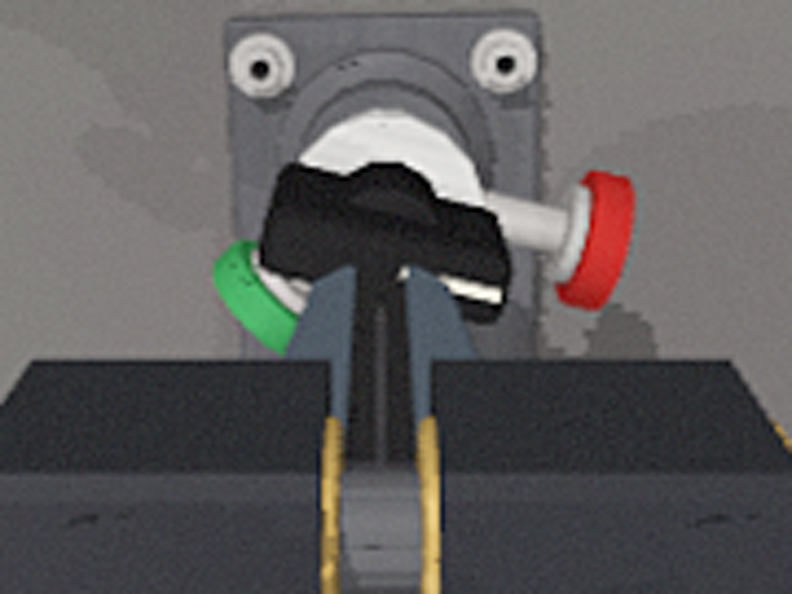

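Run:
```python
from h import *
S=load('s4');V=load('w4')
s=(190+268/5,150+328/5); w=(190+380/4.4,165+268/4.4)
print(tri((S,*s),(V,*w)))
# also via knob heights check
print(tri((S,190+285/5,150+432/5),(V,190+385/4.4,165+165/4.4)))
```

```text
(array([0.55280754, 0.32839754, 0.14818314]), [np.float64(0.001505684785109175), np.float64(0.0015056847851092187)])
(array([0.55043522, 0.32886299, 0.09245419]), [np.float64(0.005024500447858517), np.float64(0.005024500447858441)])
```

Request:
apply_moves([
  [0, 0, 0],
  [0, 0, 0],
  [0, 0, 0],
  [0, 0, 0],
  [0, 0, 0],
], twist=[-8, -16, -24, -32, -40], hand=0)

```text
t: 5.95
ee_pos: [0.5509, 0.3132, 0.1209]
tool_rot: [-0.0, 0.498, 0.867, -0.001]
contact_force: [0.7, 0.4, 0.4]
gripper_width: 0.0377
```

Request:
apply_moves([
  [0, 0, 0],
  [0, 0, 0],
  [0, 0, 0],
  [0, 0, 0],
  [0, 0, 0],
], twist=[-8, -16, -24, -32, -35])

```text
t: 6.45
ee_pos: [0.5509, 0.3132, 0.1209]
tool_rot: [-0.001, 0.215, 0.977, -0.0]
contact_force: [-0.0, 0.4, 0.2]
gripper_width: 0.0459
```

Request:
apply_moves([
  [0, 0, 2],
  [0, 0, 4],
  [0, 0, 5.2],
  [0, 0, 6.4],
  [0, 0, 7.5],
], twist=[0, 0, 0, 0, 0])

```text
t: 6.95
ee_pos: [0.5514, 0.3134, 0.046]
tool_rot: [-0.0, 0.218, 0.976, -0.0]
contact_force: [0.1, -0.5, 0.6]
gripper_width: 0.0458
```

Request:
apply_moves([
  [0, 0, 0],
  [0, 0, 0],
  [0, 0, 0],
  [0, 0, 0],
  [0, 0, 0],
], twist=[0, 0, 0, 0, 0], hand=1)

```text
t: 7.45
ee_pos: [0.5518, 0.3137, 0.0476]
tool_rot: [0.0, 0.218, 0.976, 0.0]
contact_force: [0.5, 0.3, 3.0]
gripper_width: 0.0137
```

Request:
apply_moves([
  [0, 0, 0],
  [0, 0, 0],
  [0, 0, 0],
  [0, 0, 0],
  [0, 0, 0],
], twist=[0, 0, 0, 0, 0])

```text
t: 7.95
ee_pos: [0.5519, 0.3137, 0.0475]
tool_rot: [0.0, 0.218, 0.976, 0.0]
contact_force: [0.2, 0.3, 6.1]
gripper_width: 0.0139
```

Request:
apply_moves([
  [0, 0, -0.1],
  [0, 0, -0.1],
  [0, 0, -0.1],
  [0, 0, -0.1],
  [0, 0, -0.1],
], twist=[4, 8, 12, 16, 20])

```text
t: 8.45
ee_pos: [0.5518, 0.3137, 0.0476]
tool_rot: [0.0, 0.385, 0.923, 0.0]
contact_force: [4.2, 2.6, -8.3]
gripper_width: 0.0141
```

Request:
apply_moves([
  [0, 0, 0],
  [0, 0, 0],
  [0, 0, 0],
  [0, 0, 0],
  [0, 0, 0],
], twist=[5, 10, 15, 20, 25])

```text
t: 8.95
ee_pos: [0.5518, 0.3136, 0.0476]
tool_rot: [0.0, 0.576, 0.817, 0.0]
contact_force: [3.5, 3.5, -7.9]
gripper_width: 0.0136
```

Request:
apply_moves([
  [0, 0, 0],
  [0, 0, 0],
  [0, 0, 0],
  [0, 0, 0],
  [0, 0, 0],
], twist=[5, 10, 15, 20, 25])

```text
t: 9.45
ee_pos: [0.5518, 0.3137, 0.0476]
tool_rot: [0.0, 0.739, 0.673, 0.0]
contact_force: [4.6, 3.0, -8.9]
gripper_width: 0.0138
```

Request:
apply_moves([
  [0, 0, 0],
  [0, 0, 0],
  [0, 0, 0],
  [0, 0, 0],
  [0, 0, 0],
], twist=[3, 5, 5, 5, 5])

```text
t: 9.95
ee_pos: [0.5518, 0.3136, 0.0476]
tool_rot: [0.0, 0.767, 0.642, 0.0]
contact_force: [4.5, 3.4, -9.2]
gripper_width: 0.014
```

Run:
```python
from h import *
c=snap('wrist','w5');c=snap('top','t5');c=snap('side','s5');s=status.sense();print(s['ee_pos'],s['contact_force'],s['wrist_torque'],s['gripper_width'])
a=cv2.imread('pics/t5.png');cv2.imwrite('pics/t5a.png',cv2.resize(a[145:225,180:285],None,fx=7,fy=7,interpolation=cv2.INTER_CUBIC))
a=cv2.imread('pics/s5.png');cv2.imwrite('pics/s5a.png',cv2.resize(a[180:290,190:340],None,fx=5,fy=5,interpolation=cv2.INTER_CUBIC))
```

```text
[0.55186538 0.31362013 0.04760731] [ 5.33928757  3.11500117 -7.74791428] [ 0.34050723 -0.74693148  0.04566192] 0.014008290000835016
```

View pics/w5.png

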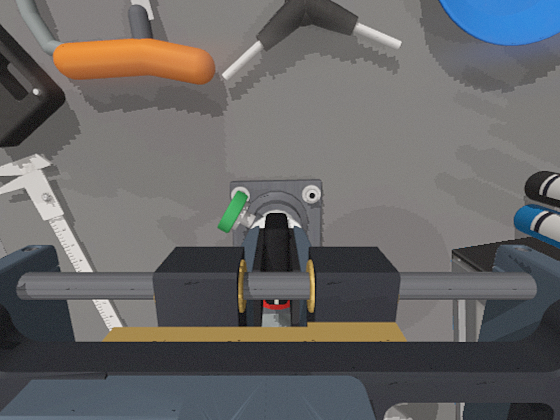

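View pics/s5a.png

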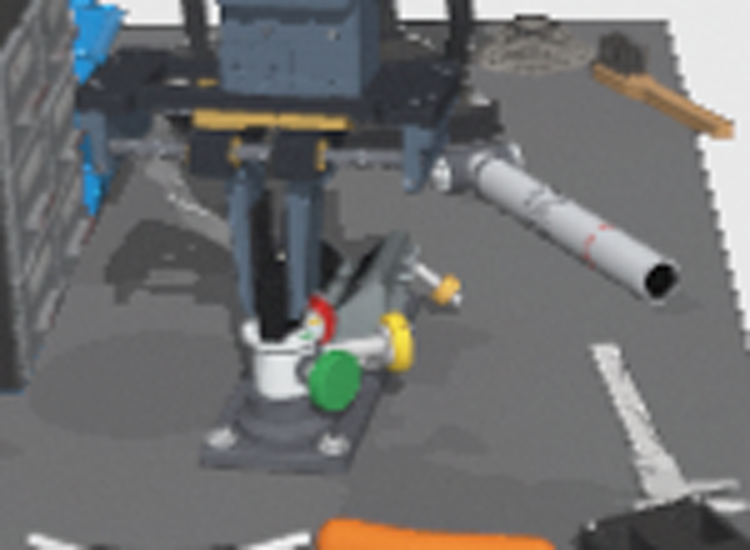

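Request:
apply_moves([
  [0, 0, 0],
  [0, 0, 0],
  [0, 0, 0],
  [0, 0, 0],
  [0, 0, -2],
], twist=[0, 0, 0, 0, 0], hand=0)

```text
t: 10.6
ee_pos: [0.5499, 0.3127, 0.0661]
tool_rot: [-0.001, 0.767, 0.642, -0.002]
contact_force: [-0.3, -0.5, 0.5]
gripper_width: 0.0453
```

Request:
apply_moves([
  [0, 0, -4],
  [-1, 0, -8],
  [-4, 0, -12],
  [-8, 0, -12],
  [-8, 0, -12],
], twist=[0, 0, 0, 0, 0], hand=-1)

```text
t: 11.1
ee_pos: [0.537, 0.2314, 0.1894]
tool_rot: [0.001, 0.767, 0.641, 0.0]
contact_force: [-1.1, 0.3, 0.5]
gripper_width: 0.0828
```

Run:
```python
from h import *
c=snap('wrist','w6');s=status.sense();print(s['t'],s['ee_pos'],s['contact_force'],s['joints'],s['tool_rot'])
a=cv2.imread('pics/w6.png');cv2.imwrite('pics/w6a.png',cv2.resize(a[90:240,200:350],None,fx=4,fy=4,interpolation=cv2.INTER_CUBIC))
```

```text
11.15 [0.53715035 0.23301187 0.18875841] [-0.92702599  0.53647985 -0.6170741 ] [ 3.07453893e-01  4.32763697e-01  1.44022654e+00 -2.02833421e-04
  1.26781902e+00  4.86594192e-01] [2.37928981e-04 7.67503755e-01 6.41044322e-01 3.25865748e-04]
```

View pics/w6.png

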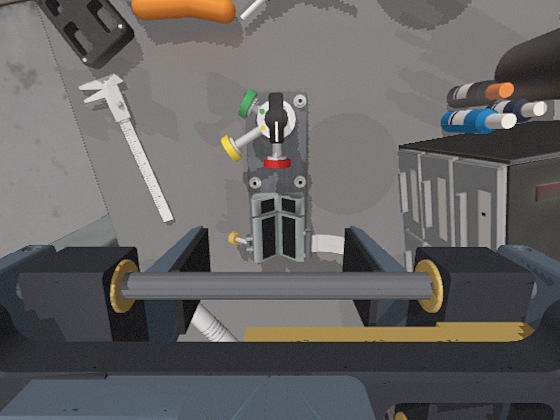

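View pics/w6a.png

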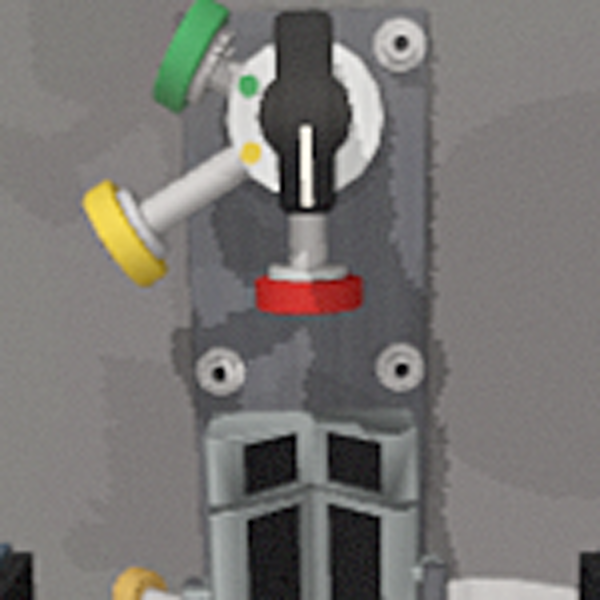

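Run:
```python
from h import *
np.set_printoptions(precision=4,suppress=True)
W=load('w6');f=lambda x,y:(200+(x+.5)/4-.5,90+(y+.5)/4-.5)
def ang(a,b): d=b-a; return np.degrees(np.arctan2(d[1],d[0]))
b=[atz(W,*f(400,370),.014),atz(W,*f(400,42),.014),atz(W,*f(219,372),.014)];print(b,ang(b[0],b[1]),ang(b[2],b[0]))
r=[atz(W,*f(310,297),.046),atz(W,*f(308,312),.046)];print('red',r)
k=[atz(W,*f(304,208),.101),atz(W,*f(303,12),.101)];print('knob',k,ang(*k))
v=[atz(W,*f(310,590),.027),atz(W,*f(308,490),.027),atz(W,*f(318,415),.05)];print('V',v,ang(*v[:2]))
e=[(atz(W,*f(205,515),.05)+atz(W,*f(418,498),.05))/2,(atz(W,*f(208,430),.05)+atz(W,*f(415,420),.05))/2];print(e)
```

```text
[array([0.5689, 0.2333, 0.014 ]), array([0.5847, 0.3314, 0.014 ]), array([0.5116, 0.2431, 0.014 ])] 80.88251504270917 -9.693249855964305
red [array([0.5451, 0.2651, 0.046 ]), array([0.5438, 0.2609, 0.046 ])]
knob [array([0.5483, 0.2923, 0.101 ]), array([0.5559, 0.3354, 0.101 ])] 79.96681633081322
V [array([0.5279, 0.1693, 0.027 ]), array([0.5333, 0.2028, 0.027 ]), array([0.5413, 0.2312, 0.05  ])] 80.82065328431533
[array([0.5344, 0.204 , 0.05  ]), array([0.5389, 0.2286, 0.05  ])]
```

Request:
apply_moves([
  [-4.6, -1.4, 0],
  [-9.2, -2.8, 0],
  [-13.8, -4.2, 0],
  [-18.4, -5.6, 0],
  [-23, -7, 0],
], twist=[-8, -16, -24, -32, -40])

```text
t: 11.65
ee_pos: [0.4327, 0.03, 0.1878]
tool_rot: [-0.0, 0.512, 0.859, -0.0]
contact_force: [2.0, -0.5, -0.8]
gripper_width: 0.0911
```

Run:
```python
from h import *
c=snap('wrist','w7');s=status.sense();print(s['t'],s['ee_pos'],s['contact_force'],s['joints'],s['tool_rot'],s['gripper_width'])
print(proj(c,(.4248,.01,.0136)),proj(c,(.3483,.1447,.0136)))
```

```text
11.7 [0.42993701 0.02617216 0.18757197] [-0.35860386  0.15521441 -0.09808413] [-0.07645399  0.21759136  1.78882455 -0.00191735  1.13754    -0.58672493] [-6.80792544e-04  5.05411298e-01  8.62877319e-01 -1.29961496e-03] 0.09132235251577843
(np.float64(263.0575066658744), np.float64(198.2951177173502)) (np.float64(258.7072935404281), np.float64(68.49721506917933))
```

View pics/w7.png

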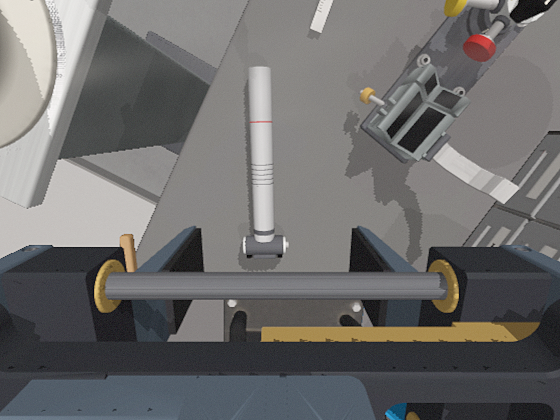

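```bash
python3 - <<'E'
from h import *
np.set_printoptions(precision=4,suppress=True)
W=load('w7')
# edge detect of tube
a=cv2.cvtColor(cv2.imread('pics/w7.png'),cv2.COLOR_BGR2GRAY).astype(float)
for r in (75,95,110,135,150,190,205,220):
    l=a[r,235:290];g=np.diff(l);i=g[:28].argmax();j=g[20:].argmin()+20;print(r,235+i+.5,235+j+.5)
E
python3 - <<'E'
import cv2;a=cv2.imread('pics/w7.png');cv2.imwrite('pics/w7a.png',cv2.resize(a[55:265,215:310],None,fx=2.8,fy=2.8,interpolation=cv2.INTER_CUBIC))
E
```

```text
75 248.5 269.5
95 248.5 270.5
110 249.5 271.5
135 250.5 271.5
150 250.5 271.5
190 252.5 272.5
205 252.5 272.5
220 253.5 273.5
```

View pics/w7a.png

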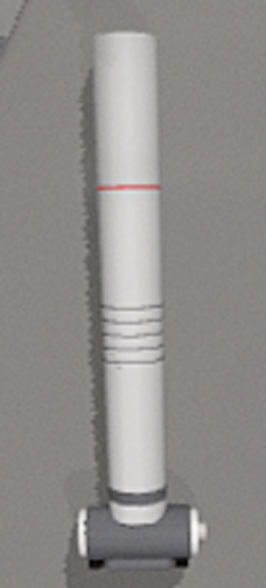

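Run:
```python
from h import *
np.set_printoptions(precision=4,suppress=True)
W=load('w7')
p=atz(W,259.0,66.6,.0136);q=atz(W,263.9,226,.0136);d=(p-q)/np.linalg.norm(p-q)
print(p,q,np.degrees(np.arctan2(d[1],d[0])),np.linalg.norm(p-q)); p2=atz(W,259,66.6,.025);print(p2)
g=p-.155*d;print('grip',g, 'neck end', atz(W,264,55+500/2.8,.0136))
s=status.sense();qq=s['tool_rot'];print(s['ee_pos'],2*np.degrees(np.arctan2(qq[2],qq[1])))
e=s['ee_pos'];th=2*np.arctan2(qq[2],qq[1]);x=np.array([np.cos(th),np.sin(th)]);y=np.array([np.sin(th),-np.cos(th)])
D=(g-e)[:2];print('dx,dy cm',D@x*100,D@y*100)
# fingertip offset from w7: inner edge corners
print(W['fx']*.0455/((353-202)/2))
```

```text
[0.3477 0.1467 0.0136] [ 0.4434 -0.023   0.0136] 119.43811906504409 0.1948291553814053
[0.3492 0.1451 0.025 ]
grip [0.4238 0.0117 0.0136] neck end [ 0.4485 -0.0324  0.0136]
[0.4299 0.0262 0.1876] 119.28260967807769
dx,dy cm -0.9671087562187449 -1.2407804365725736
0.1787885265069056
```

Request:
apply_moves([
  [-0.5, -0.7, 3],
  [-0.5, -0.7, 7],
  [-0.5, -0.7, 11],
  [-0.5, -0.7, 13],
  [-0.5, -0.7, 13],
], twist=[0, 0, 0, 0, 0])

```text
t: 12.2
ee_pos: [0.4284, 0.0236, 0.0558]
tool_rot: [-0.002, 0.514, 0.858, -0.001]
contact_force: [-0.5, 0.0, -0.2]
gripper_width: 0.0904
```

Run:
```python
from h import *
np.set_printoptions(precision=4,suppress=True)
c=snap('wrist','w8');b=snap('side','s8');s=status.sense();print(s['t'],s['ee_pos'],s['contact_force'],s['gripper_width'])
g=np.array([.424,.0115]);qq=s['tool_rot'];e=s['ee_pos'];th=2*np.arctan2(qq[2],qq[1]);x=np.array([np.cos(th),np.sin(th)]);y=np.array([np.sin(th),-np.cos(th)])
D=(g-e[:2]);print(np.degrees(th),'dx,dy cm',D@x*100,D@y*100)
a=cv2.imread('pics/s8.png');cv2.imwrite('pics/s8a.png',cv2.resize(a[140:250,240:370],None,fx=5,fy=5,interpolation=cv2.INTER_CUBIC))
```

```text
12.3 [0.4301 0.0234 0.0582] [0.3236 0.4339 0.293 ] 0.09127767575049933
118.10967983855447 dx,dy cm -0.762080072099856 -1.1011150683496191
```

View pics/w8.png

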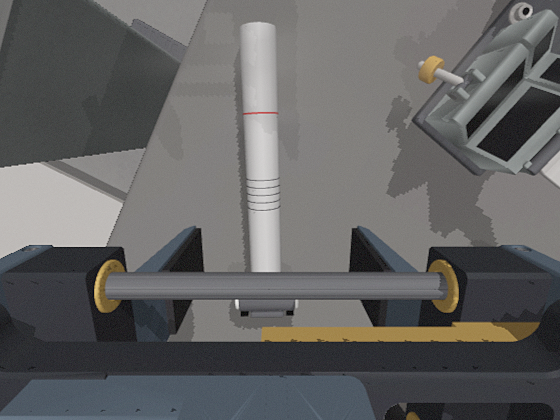

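View pics/s8a.png

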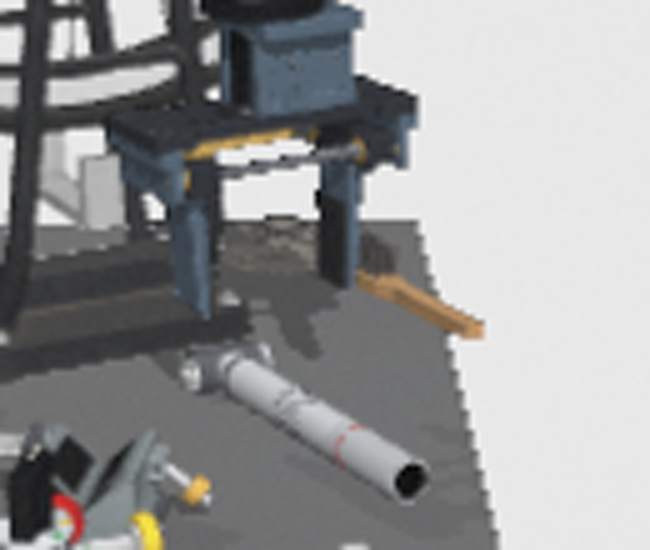

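Request:
apply_moves([
  [-0.4, -0.6, 0],
  [-0.75, -1.1, 0],
  [-0.75, -1.1, 2],
  [-0.75, -1.1, 4],
  [-0.75, -1.1, 5],
], twist=[-1.4, -1.4, -1.4, -1.4, -1.4])

```text
t: 12.8
ee_pos: [0.424, 0.0112, 0.0078]
tool_rot: [0.0, 0.504, 0.864, 0.0]
contact_force: [-1.0, -1.3, -0.4]
gripper_width: 0.0908
```

Run:
```python
from h import *
np.set_printoptions(precision=4,suppress=True)
c=snap('wrist','w9');b=snap('side','s9');s=status.sense();print(s['t'],s['ee_pos'],s['contact_force'],s['gripper_width'])
g=np.array([.424,.0115]);qq=s['tool_rot'];e=s['ee_pos'];th=2*np.arctan2(qq[2],qq[1]);x=np.array([np.cos(th),np.sin(th)]);y=np.array([np.sin(th),-np.cos(th)])
D=(g-e[:2]);print(np.degrees(th),'dx,dy cm',D@x*100,D@y*100)
a=cv2.imread('pics/s9.png');cv2.imwrite('pics/s9a.png',cv2.resize(a[140:250,240:370],None,fx=5,fy=5,interpolation=cv2.INTER_CUBIC))
```

```text
12.9 [0.4235 0.0113 0.0077] [-0.7166  0.2472 -0.6194] 0.0911885013007522
119.46409940629492 dx,dy cm -0.00541101073674231 0.057364927322457564
```

View pics/w9.png

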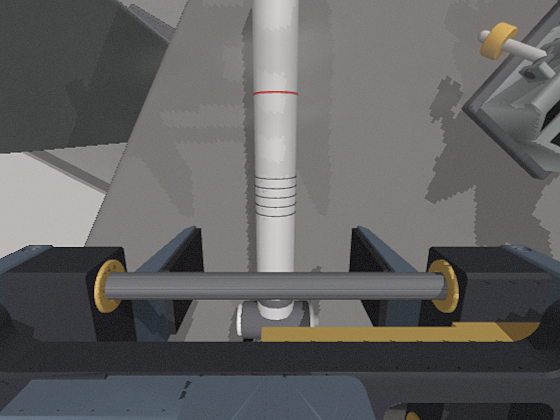

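View pics/s9a.png

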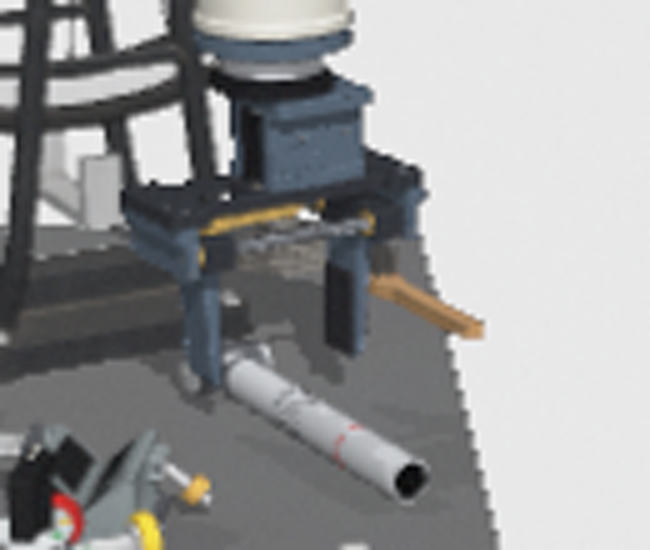

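Request:
apply_moves([
  [0, 0, 1],
  [0, 0, 1.8],
  [0, 0, 2.3],
  [0, 0, 2.5],
  [0, 0, 2.5],
], twist=[0, 0, 0, 0, 0])

```text
t: 13.4
ee_pos: [0.4235, 0.0113, -0.0172]
tool_rot: [-0.0, 0.504, 0.864, -0.0]
contact_force: [-0.1, -0.1, 0.7]
gripper_width: 0.0913
```

Run:
```python
from h import *
np.set_printoptions(precision=4,suppress=True)
b=snap('side','s10');s=status.sense();print(s['t'],s['ee_pos'],s['contact_force'],s['gripper_width'])
a=cv2.imread('pics/s10.png');cv2.imwrite('pics/s10a.png',cv2.resize(a[160:250,240:370],None,fx=6,fy=6,interpolation=cv2.INTER_CUBIC))
```

```text
13.45 [ 0.4237  0.0113 -0.017 ] [ 0.6454  0.4631 -0.1046] 0.09111801282688897
```

View pics/s10a.png

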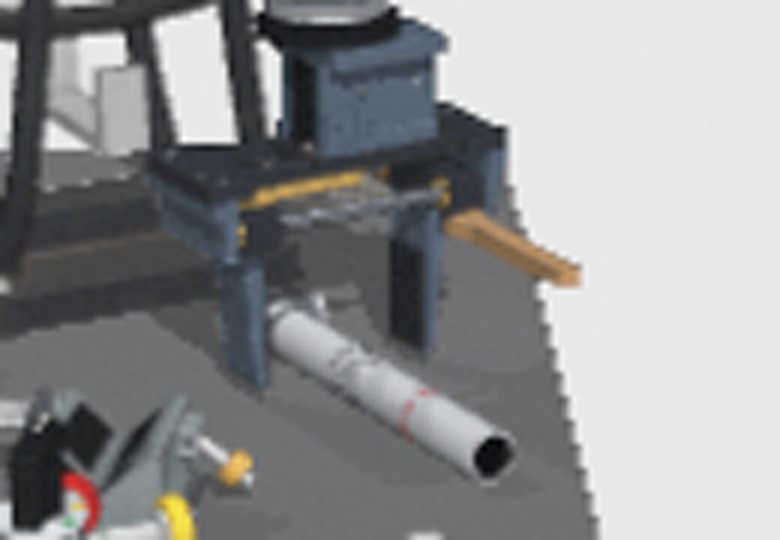

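Request:
apply_moves([
  [0, 0, 0.2],
  [0, 0, 0.4],
  [0, 0, 0.4],
  [0, 0, 0.4],
  [0, 0, 0.4],
], twist=[0, 0, 0, 0, 0], hand=1)

```text
t: 13.95
ee_pos: [0.4237, 0.0113, -0.021]
tool_rot: [0.0, 0.504, 0.864, 0.0]
contact_force: [0.7, 0.1, -0.1]
gripper_width: 0.054
```

Request:
apply_moves([
  [0, 0, 0],
  [0, 0, 0],
  [0, 0, 0],
  [0, 0, 0],
  [0, 0, 0],
], twist=[0, 0, 0, 0, 0])

```text
t: 14.45
ee_pos: [0.4237, 0.0113, -0.021]
tool_rot: [0.0, 0.504, 0.864, 0.0]
contact_force: [-0.1, 0.2, 1.1]
gripper_width: 0.0266
```

Request:
apply_moves([
  [0, 0, 0],
  [0, 0, 0],
  [0, 0, 0],
  [0, 0, 0],
  [0, 0, 0],
], twist=[0, 0, 0, 0, 0])

```text
t: 14.95
ee_pos: [0.4237, 0.0113, -0.021]
tool_rot: [0.0, 0.504, 0.864, 0.0]
contact_force: [-0.4, 0.2, 2.1]
gripper_width: 0.0265
```

Request:
apply_moves([
  [0, 0, -1],
  [0, 0, -3],
  [0, 0, -6],
  [0, 0, -9],
  [0, 0, -11],
], twist=[0, 0, 0, 0, 0])

```text
t: 15.45
ee_pos: [0.4238, 0.0113, 0.0913]
tool_rot: [0.001, 0.504, 0.864, 0.0]
contact_force: [1.0, 0.5, -2.1]
gripper_width: 0.0263
```

Run:
```python
from h import *
np.set_printoptions(precision=4,suppress=True)
b=snap('wrist','w11');snap('side','s11');s=status.sense();print(s['t'],s['ee_pos'],s['contact_force'],s['wrist_torque'],s['gripper_width'])
g=np.array([.5132,.0821]);qq=s['tool_rot'];e=s['ee_pos'];th=2*np.arctan2(qq[2],qq[1]);x=np.array([np.cos(th),np.sin(th)]);y=np.array([np.sin(th),-np.cos(th)])
D=(g-e[:2]);print(np.degrees(th),'dx,dy cm',D@x*100,D@y*100)
```

```text
15.55 [0.425  0.0112 0.0915] [-1.2873  0.3963 -3.1196] [-0.0237 -0.0527  0.0104] 0.02675747712418924
119.49635538463139 dx,dy cm 1.8328045026399877 11.168155040908847
```

View pics/w11.png

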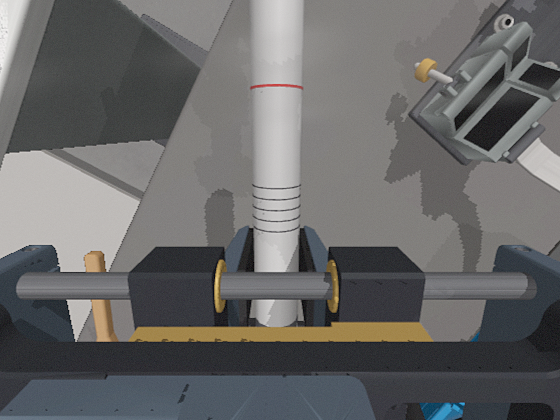

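View pics/s11.png

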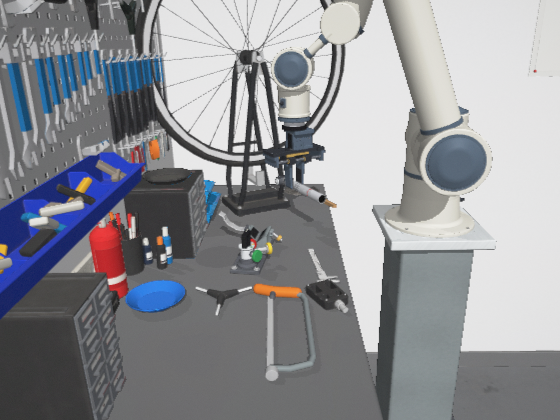

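Request:
apply_moves([
  [0.3, 2, 0],
  [0.6, 4, 0],
  [1, 6, 0],
  [1.3, 8, 0],
  [1.6, 10, 0],
], twist=[7, 14, 21, 28, 35])

```text
t: 16.05
ee_pos: [0.5028, 0.075, 0.0881]
tool_rot: [-0.0, 0.742, 0.67, -0.001]
contact_force: [0.3, -0.4, -2.3]
gripper_width: 0.0264
```

Request:
apply_moves([
  [0, 0, 0],
  [0, 0, 0],
  [0, 0, 0],
  [0, 0, 0],
  [0, 0, 0],
], twist=[4, 4, 4, 4, 4])

```text
t: 16.55
ee_pos: [0.5026, 0.0742, 0.0889]
tool_rot: [-0.0, 0.763, 0.646, -0.0]
contact_force: [-1.3, 0.0, -3.3]
gripper_width: 0.0265
```

Run:
```python
from h import *
np.set_printoptions(precision=4,suppress=True)
b=snap('wrist','w12');t=snap('top','t12');s=status.sense();print(s['t'],s['ee_pos'],s['contact_force'],s['wrist_torque'],s['gripper_width'])
g=np.array([.5132,.0821]);qq=s['tool_rot'];e=s['ee_pos'];th=2*np.arctan2(qq[2],qq[1]);x=np.array([np.cos(th),np.sin(th)]);y=np.array([np.sin(th),-np.cos(th)])
D=(g-e[:2]);print(np.degrees(th),'dx,dy cm',D@x*100,D@y*100)
a=cv2.imread('pics/w12.png');cv2.imwrite('pics/w12a.png',cv2.resize(a[20:245,190:360],None,fx=2.6,fy=2.6,interpolation=cv2.INTER_CUBIC))
a=cv2.imread('pics/t12.png');cv2.imwrite('pics/t12a.png',cv2.resize(a[145:245,180:300],None,fx=6,fy=6,interpolation=cv2.INTER_CUBIC))
```

```text
16.65 [0.5027 0.0743 0.089 ] [-0.0395  0.5544 -3.147 ] [-0.0638  0.0283  0.0307] 0.02670777808883659
80.51200646138902 dx,dy cm 0.9454315474824443 0.9024448741685207
```

View pics/w12a.png

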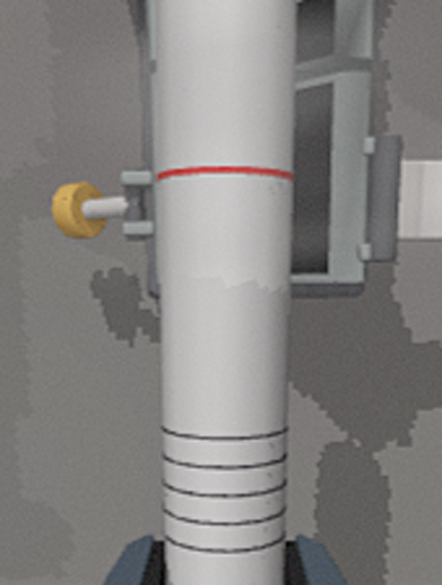

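View pics/t12a.png

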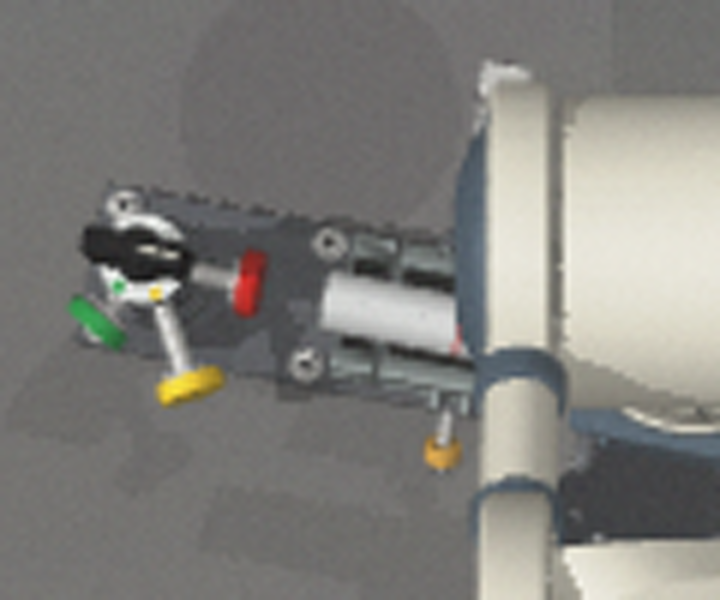

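Request:
apply_moves([
  [0, 0.5, 0],
  [0, 0.9, 1],
  [0, 0.9, 3],
  [0, 0.9, 5],
  [0, 0.9, 5],
], twist=[0, 0, 0, 0, 0])

```text
t: 17.15
ee_pos: [0.5104, 0.0728, 0.0366]
tool_rot: [-0.001, 0.763, 0.646, -0.002]
contact_force: [-0.5, -0.3, -1.8]
gripper_width: 0.0265
```

Run:
```python
from h import *
np.set_printoptions(precision=4,suppress=True)
b=snap('wrist','w13');t=snap('top','t13');c=snap('side','s13');s=status.sense();print(s['t'],s['ee_pos'],s['contact_force'],s['wrist_torque'],s['gripper_width'])
a=cv2.imread('pics/w13.png');cv2.imwrite('pics/w13a.png',cv2.resize(a[0:245,180:370],None,fx=2.4,fy=2.4,interpolation=cv2.INTER_CUBIC))
a=cv2.imread('pics/t13.png');cv2.imwrite('pics/t13a.png',cv2.resize(a[145:245,180:300],None,fx=6,fy=6,interpolation=cv2.INTER_CUBIC))
a=cv2.imread('pics/s13.png');cv2.imwrite('pics/s13a.png',cv2.resize(a[190:290,200:330],None,fx=6,fy=6,interpolation=cv2.INTER_CUBIC))
qq=s['tool_rot'];th=2*np.arctan2(qq[2],qq[1]);e=s['ee_pos'][:2]; gv=np.array([.5305,.1856]);gy=np.array([.165,.986]);gx=np.array([.986,-.165])
end=e+.155*np.array([np.cos(th),np.sin(th)]);print(np.degrees(th),'grip x,y',(e-gv)@gx,(e-gv)@gy,'end',(end-gv)@gx,(end-gv)@gy)
```

```text
17.3 [0.5121 0.0729 0.0393] [-0.5887 -0.2357 -2.8935] [-0.0067  0.0427  0.0335] 0.026688104022785576
80.49447828408785 grip x,y 0.00048027034976184355 -0.11412092586183346 end 0.0004951750480964157 0.04083419442417053
```

View pics/w13a.png

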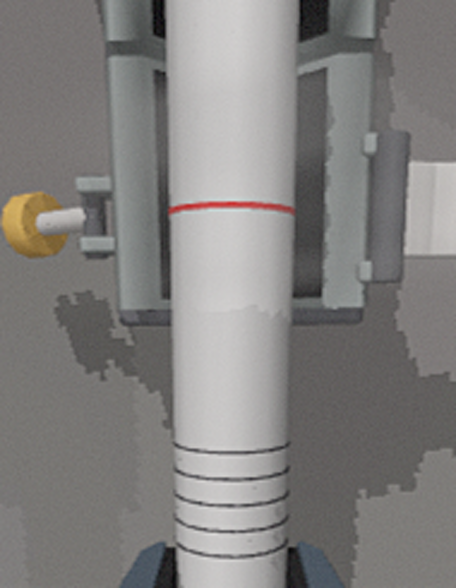

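View pics/t13a.png

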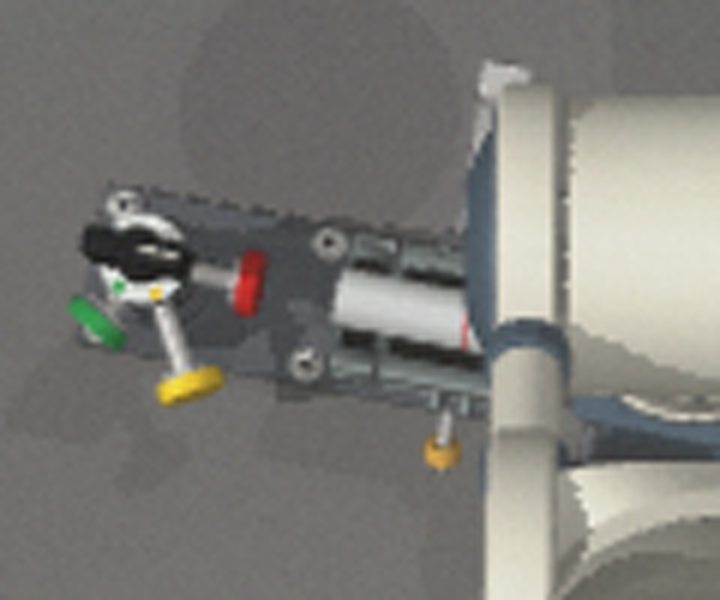

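View pics/s13a.png

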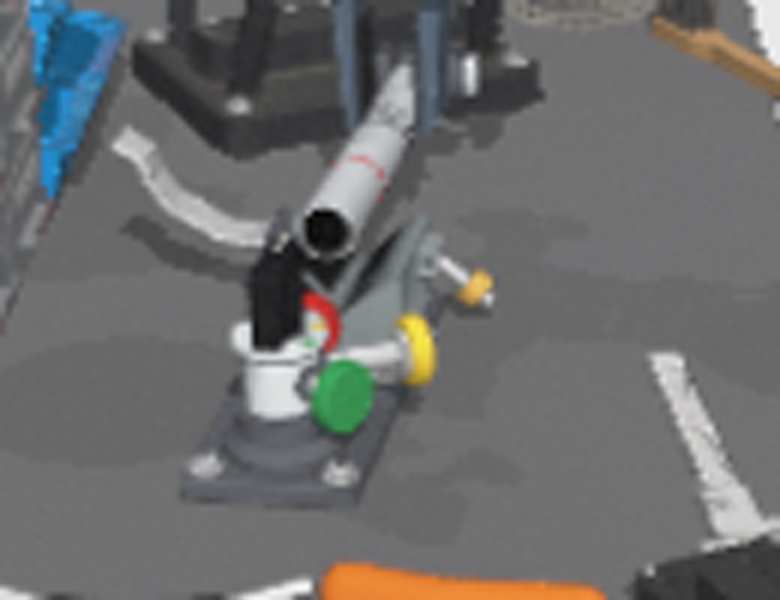

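Request:
apply_moves([
  [0, 0, 1],
  [0, 0, 1.8],
  [0, 0, 2.3],
  [0, 0, 2.5],
  [0, 0, 2.5],
], twist=[0, 0, 0, 0, 0])

```text
t: 17.8
ee_pos: [0.5116, 0.073, 0.0137]
tool_rot: [-0.0, 0.763, 0.646, -0.0]
contact_force: [0.5, -0.0, -2.6]
gripper_width: 0.0269
```

Request:
apply_moves([
  [0, 0, 0.1],
  [0, 0, 0.2],
  [0, 0, 0.2],
  [0, 0, 0.2],
  [0, 0, 0.2],
], twist=[0, 0, 0, 0, 0])

```text
t: 18.3
ee_pos: [0.512, 0.073, 0.0121]
tool_rot: [0.0, 0.763, 0.646, 0.0]
contact_force: [0.6, -0.5, -2.0]
gripper_width: 0.0266
```

Request:
apply_moves([
  [0, 0, 0.1],
  [0, 0, 0.1],
  [0, 0, 0.1],
  [0, 0, 0.1],
  [0, 0, 0.1],
], twist=[0, 0, 0, 0, 0])

```text
t: 18.8
ee_pos: [0.5121, 0.0729, 0.0111]
tool_rot: [0.0, 0.763, 0.646, 0.0]
contact_force: [2.3, -0.5, 0.7]
gripper_width: 0.0264
```

Request:
apply_moves([
  [0, 0, 0.1],
  [0, 0, 0.1],
  [0, 0, 0.1],
  [0, 0, 0.1],
  [0, 0, 0.1],
], twist=[0, 0, 0, 0, 0])

```text
t: 19.3
ee_pos: [0.5119, 0.0729, 0.01]
tool_rot: [0.0, 0.763, 0.646, 0.0]
contact_force: [3.5, -2.2, 1.5]
gripper_width: 0.0261
```

Run:
```python
from h import *
np.set_printoptions(precision=4,suppress=True)
b=snap('wrist','w14');t=snap('top','t14');c=snap('side','s14');s=status.sense();print(s['t'],s['ee_pos'],s['contact_force'],s['wrist_torque'],s['gripper_width'])
a=cv2.imread('pics/t14.png');cv2.imwrite('pics/t14a.png',cv2.resize(a[145:245,180:300],None,fx=6,fy=6,interpolation=cv2.INTER_CUBIC))
a=cv2.imread('pics/s14.png');cv2.imwrite('pics/s14a.png',cv2.resize(a[190:290,200:330],None,fx=6,fy=6,interpolation=cv2.INTER_CUBIC))
```

```text
19.45 [0.5119 0.0729 0.01  ] [ 3.5265 -2.3453  0.6169] [-0.2544 -0.6388 -0.2962] 0.02623123865181719
```

View pics/s14a.png

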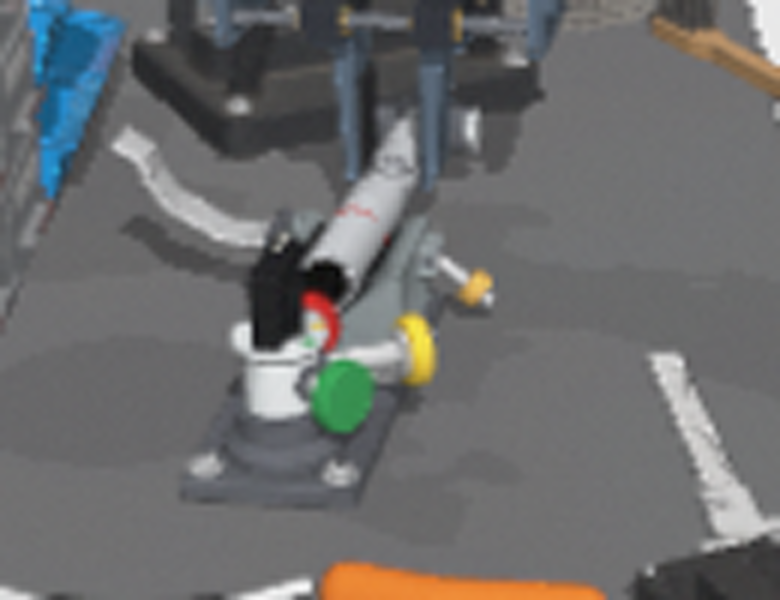

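View pics/t14a.png

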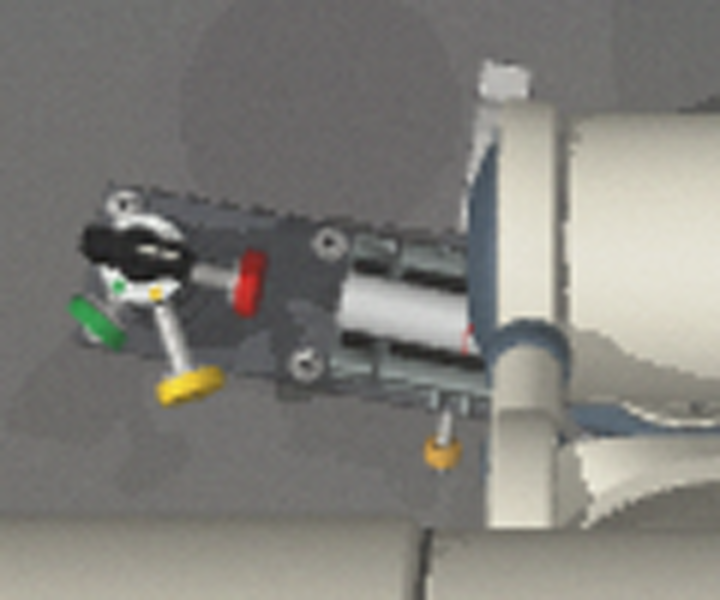

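View pics/w14.png

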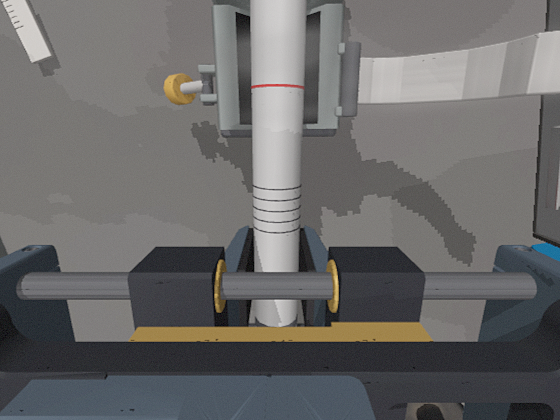

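Request:
apply_moves([
  [0, 0.1, 0],
  [0, 0.1, 0],
  [0, 0.1, 0],
  [0, 0.1, 0],
  [0, 0.1, 0],
], twist=[0, 0, 0, 0, 0])

```text
t: 19.95
ee_pos: [0.5125, 0.0728, 0.0099]
tool_rot: [-0.0, 0.763, 0.646, -0.0]
contact_force: [1.9, -0.7, -0.2]
gripper_width: 0.0264
```

```bash
cat > st.py <<'E'
from h import *
np.set_printoptions(precision=4,suppress=True)
s=status.sense();f=s['contact_force'];m=s['wrist_torque'];gy=np.array([.165,.986,0]);gx=np.array([.986,-.165,0]);gv=np.array([.5305,.1856,0])
qq=s['tool_rot'];th=2*np.arctan2(qq[2],qq[1]);e=s['ee_pos']
print('t',s['t'],'ee',e,'ang',np.degrees(th),'F gx,gy,z',f@gx,f@gy,f[2],'M',m@gx,m@gy,m[2],'grip x,y',(e-gv)@gx,(e-gv)@gy,'w',s['gripper_width'])
E
python3 st.py
```

```text
t 19.95 ee [0.5125 0.0728 0.0099] ang 80.49323664755323 F gx,gy,z 2.0240418249589744 -0.36751976850114876 -0.24133804958504568 M 0.11098846615555451 -0.2232034227312313 -0.14040668249809554 grip x,y 0.000885366582680732 -0.1141539687181439 w 0.026385606997340053
```

Request:
apply_moves([
  [0, 0.1, 0],
  [0, 0.1, 0],
  [0, 0.1, 0.1],
  [0, 0.1, 0.1],
  [0, 0.1, 0.1],
], twist=[0, 0, 0, 0, 0])

```text
t: 20.45
ee_pos: [0.5133, 0.0726, 0.0089]
tool_rot: [-0.0, 0.763, 0.646, -0.0]
contact_force: [-2.0, -1.1, 1.9]
gripper_width: 0.026
```

```bash
python3 st.py
```

```text
t 20.45 ee [0.5133 0.0726 0.0089] ang 80.49532552792013 F gx,gy,z -1.7984310224074296 -1.379463586346911 1.8628204837866895 M -0.05732688809443844 0.4443426462700239 0.22122949821144733 grip x,y 0.0017268618188045779 -0.11429075667808002 w 0.026007804591344365
```

Request:
apply_moves([
  [0.3, -0.04, 0],
  [0.8, -0.04, 0],
  [1.3, -0.04, 0],
  [1.8, -0.04, 0],
  [2.0, -0.04, 0],
], twist=[0, 0, 0, 0, 0])

```text
t: 20.95
ee_pos: [0.5167, 0.093, 0.0091]
tool_rot: [0.0, 0.763, 0.646, 0.0]
contact_force: [-2.0, -2.8, 4.0]
gripper_width: 0.0266
```

```bash
python3 st.py
python3 - <<'E'
from h import *
t=snap('top','t15');c=snap('side','s15')
a=cv2.imread('pics/t15.png');cv2.imwrite('pics/t15a.png',cv2.resize(a[145:245,180:300],None,fx=6,fy=6,interpolation=cv2.INTER_CUBIC))
a=cv2.imread('pics/s15.png');cv2.imwrite('pics/s15a.png',cv2.resize(a[190:290,200:330],None,fx=6,fy=6,interpolation=cv2.INTER_CUBIC))
E
```

```text
t 20.95 ee [0.5167 0.093  0.0091] ang 80.52322944612531 F gx,gy,z -1.539834316903316 -3.1174368987744536 3.9635380086678524 M -0.4639808867753727 0.4701845473894778 0.07474103103854571 grip x,y 0.001705923970646682 -0.09354754000174577 w 0.02661069072334877
```

View pics/s15a.png

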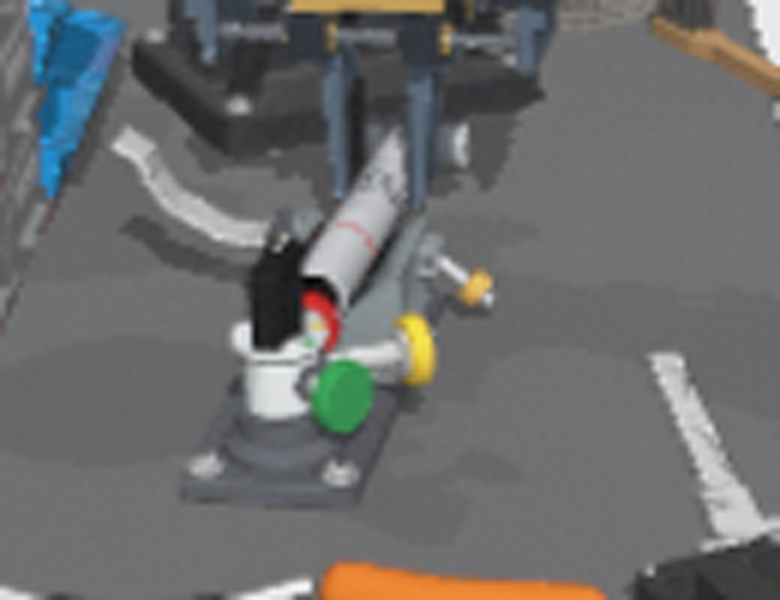

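View pics/t15a.png

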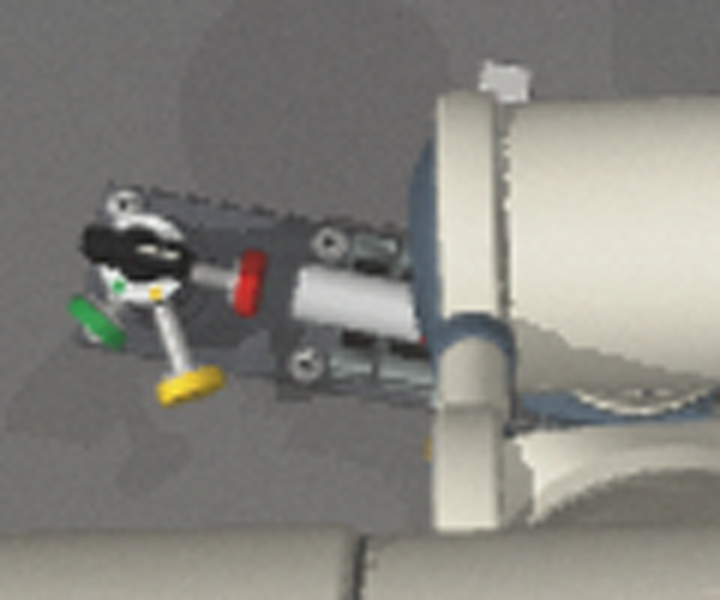

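Request:
apply_moves([
  [0.3, -0.03, -0.03],
  [0.6, -0.05, -0.05],
  [0.9, -0.05, -0.05],
  [1.1, -0.05, -0.05],
  [1.2, -0.05, -0.05],
], twist=[0, 0, 0, 0, 0])

```text
t: 21.55
ee_pos: [0.5185, 0.1045, 0.0096]
tool_rot: [0.0, 0.763, 0.646, 0.0]
contact_force: [0.1, -4.4, 4.5]
gripper_width: 0.027
```

```bash
python3 st.py
```

```text
t 21.55 ee [0.5185 0.1045 0.0096] ang 80.49891921623951 F gx,gy,z 0.8294289118178925 -4.287050444413932 4.459024542939302 M -0.5617775471316315 -0.07862239209705454 -0.08055049867839417 grip x,y 0.0015111476025309188 -0.08197067792747463 w 0.026999085531105714
```

```bash
python3 - <<'E'
from h import *
t=snap('top','t16');c=snap('side','s16');c=snap('side','s16b')
a=cv2.imread('pics/t16.png');cv2.imwrite('pics/t16a.png',cv2.resize(a[165:225,195:265],None,fx=9,fy=9,interpolation=cv2.INTER_CUBIC))
E
python3 st.py
```

```text
t 21.7 ee [0.5185 0.1045 0.0096] ang 80.48670315962255 F gx,gy,z 1.3276389782667513 0.016067356786721183 3.199316950777196 M 0.32462279056277205 -0.10922097856691751 -0.03181412410463954 grip x,y 0.0015017051769775898 -0.08190487487954287 w 0.02633974621086093
```

View pics/t16a.png

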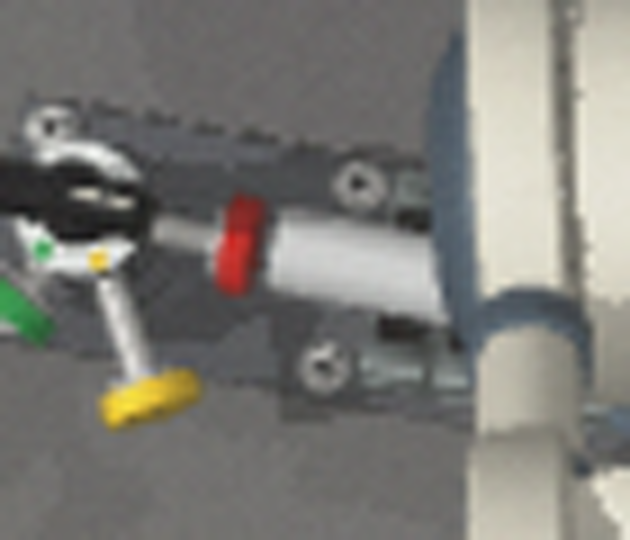

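Request:
apply_moves([
  [0.1, 0, -0.03],
  [0.2, 0, -0.05],
  [0.3, 0, -0.05],
  [0.3, 0, -0.05],
  [0.3, 0, -0.05],
], twist=[0, 0, 0, 0, 0])

```text
t: 22.2
ee_pos: [0.5188, 0.1074, 0.01]
tool_rot: [0.0, 0.763, 0.646, 0.0]
contact_force: [2.9, 0.6, 0.6]
gripper_width: 0.0267
```

```bash
python3 st.py
```

```text
t 22.2 ee [0.5188 0.1074 0.01  ] ang 80.49125744686361 F gx,gy,z 2.784628593088943 1.1024775210261302 0.5666981851459996 M 0.13552393519547076 -0.44514959112867747 -0.10408560404165924 grip x,y 0.001379742305661079 -0.0789835252822303 w 0.02670162408170374
```

Request:
apply_moves([
  [0.1, 0, 0],
  [0.2, 0, 0],
  [0.2, 0, 0],
  [0.2, 0, 0],
  [0.2, 0, 0],
], twist=[0, 0, 0, 0, 0])

```text
t: 22.7
ee_pos: [0.5191, 0.1094, 0.01]
tool_rot: [0.0, 0.763, 0.646, 0.0]
contact_force: [3.2, -0.1, 0.3]
gripper_width: 0.0265
```

```bash
python3 st.py
```

```text
t 22.7 ee [0.5191 0.1094 0.01  ] ang 80.48597447889237 F gx,gy,z 3.153928892859527 0.4173281214554512 0.32403032858700054 M 0.13996628134328792 -0.5982343083531966 -0.13843972262031204 grip x,y 0.0013416533131428159 -0.07706159264815278 w 0.026475587725383918
```

Request:
apply_moves([
  [0.1, 0.05, 0.03],
  [0.2, 0.05, 0.03],
  [0.2, 0.05, 0.03],
  [0.2, 0.05, 0.03],
  [0.2, 0.05, 0.03],
], twist=[0, 0, 0, 0, 0])

```text
t: 23.2
ee_pos: [0.5195, 0.111, 0.0097]
tool_rot: [-0.0, 0.763, 0.646, -0.0]
contact_force: [2.4, -2.7, 6.1]
gripper_width: 0.0264
```

```bash
python3 st.py
```

```text
t 23.2 ee [0.5195 0.111  0.0097] ang 80.49587158922778 F gx,gy,z 2.779644592379177 -2.2321320597606937 6.059054891081038 M -0.28226565910491425 -0.2013848805981252 -0.08765907474065768 grip x,y 0.0014353140062396915 -0.07532879384004522 w 0.02639566290485465
```

Request:
apply_moves([
  [0, 0.05, -0.04],
  [0, 0.05, -0.04],
  [0, 0.05, -0.04],
  [0, 0.05, -0.04],
  [0, 0.05, -0.04],
], twist=[0, 0, 0, 0, 0])

```text
t: 23.7
ee_pos: [0.5196, 0.111, 0.0099]
tool_rot: [-0.0, 0.763, 0.646, -0.0]
contact_force: [-4.3, -1.9, 3.1]
gripper_width: 0.0265
```

```bash
python3 st.py
```

```text
t 23.7 ee [0.5196 0.111  0.0099] ang 80.49580983945428 F gx,gy,z -3.9365978254642524 -2.615055329627627 3.086997844450312 M -0.31847926927085257 0.6776571862448747 0.11512551634830057 grip x,y 0.0015683929614856253 -0.07531308590436986 w 0.026462225504458828
```

Request:
apply_moves([
  [0.05, -0.03, 0],
  [0.1, -0.03, 0],
  [0.1, -0.03, 0],
  [0.1, -0.03, 0],
  [0.1, -0.03, 0],
], twist=[0, 0, 0, 0, 0])

```text
t: 24.2
ee_pos: [0.5198, 0.1119, 0.01]
tool_rot: [-0.0, 0.763, 0.646, -0.0]
contact_force: [-2.8, -4.0, 3.0]
gripper_width: 0.0265
```

```bash
python3 st.py
```

```text
t 24.2 ee [0.5198 0.1119 0.01  ] ang 80.49785381065306 F gx,gy,z -2.1270596405454216 -4.4074075983633145 3.0057006474900043 M -0.6754437516021665 0.5321332078579895 0.08547174637577457 grip x,y 0.0016114300478034594 -0.07441417006856375 w 0.026520906050333016
```

Request:
apply_moves([
  [0.05, 0, 0],
  [0.1, 0, 0],
  [0.1, 0, 0],
  [0.1, 0, 0],
  [0.1, 0, 0],
], twist=[0, 0, 0, 0, 0])

```text
t: 24.7
ee_pos: [0.5199, 0.1127, 0.01]
tool_rot: [-0.0, 0.763, 0.646, -0.0]
contact_force: [-4.2, -6.8, 2.4]
gripper_width: 0.0266
```

```bash
python3 st.py
```

```text
t 24.7 ee [0.5199 0.1127 0.01  ] ang 80.50178993653348 F gx,gy,z -3.0064894928494668 -7.433658521322404 2.411733838869779 M -1.1985207726095692 0.5296552440037571 0.10714623471156995 grip x,y 0.001575227044794118 -0.07365281267214797 w 0.02663810975626237
```

Request:
apply_moves([
  [0.05, -0.04, 0],
  [0.1, -0.04, 0],
  [0.1, -0.04, 0],
  [0.1, -0.04, 0],
  [0.1, -0.04, 0],
], twist=[0, 0, 0, 0, 0])

```text
t: 25.2
ee_pos: [0.52, 0.1136, 0.01]
tool_rot: [0.0, 0.763, 0.646, -0.0]
contact_force: [-2.0, -9.4, 3.4]
gripper_width: 0.027
```

```bash
python3 st.py
python3 - <<'E'
from h import *
w=snap('wrist','w17');t=snap('top','t17');c=snap('side','s17')
a=cv2.imread('pics/t17.png');cv2.imwrite('pics/t17a.png',cv2.resize(a[165:225,195:265],None,fx=9,fy=9,interpolation=cv2.INTER_CUBIC))
a=cv2.imread('pics/s17.png');cv2.imwrite('pics/s17a.png',cv2.resize(a[190:290,200:330],None,fx=6,fy=6,interpolation=cv2.INTER_CUBIC))
E
python3 st.py
```

```text
t 25.2 ee [0.52   0.1136 0.01  ] ang 80.5008837994639 F gx,gy,z -0.43676354390258615 -9.575050883010066 3.4267208919769248 M -1.5179070928912033 0.15937113539332082 -0.0030406159917950315 grip x,y 0.001529390818624 -0.07276427598872856 w 0.02698625617542622
t 25.35 ee [0.52   0.1135 0.01  ] ang 80.5020999311051 F gx,gy,z -0.7676653117883941 -9.178570721718676 2.8924719911058623 M -1.588880465985814 0.12598610878721264 -0.00923048806361719 grip x,y 0.0015466810850211922 -0.0727795588758779 w 0.026518903093931418
```

View pics/t17a.png

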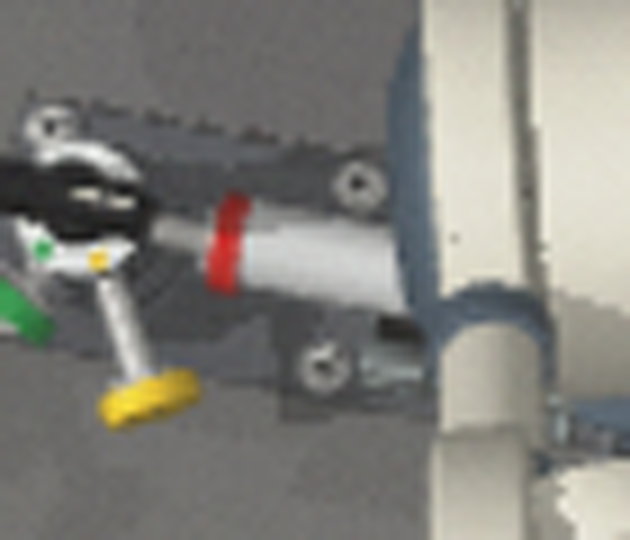

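View pics/s17a.png

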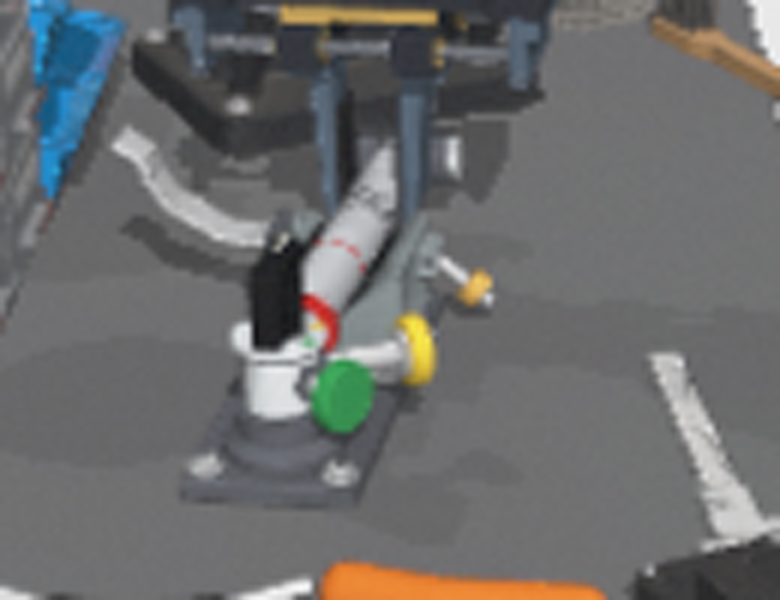

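View pics/w17.png

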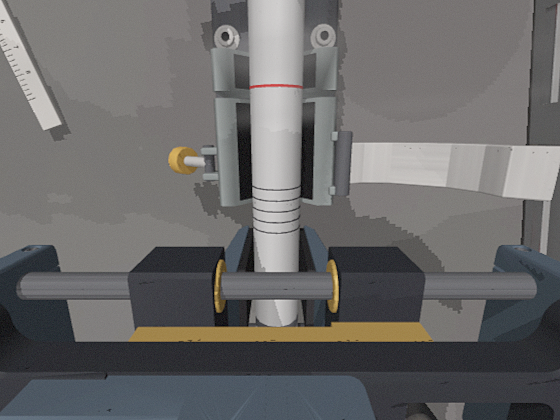

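Request:
apply_moves([
  [0, 0, 0],
  [0, 0, 0],
  [0, 0, 0],
  [0, 0, 0],
  [0, 0, 0],
], twist=[0, 0, 0, 0, 0])

```text
t: 25.85
ee_pos: [0.52, 0.1136, 0.01]
tool_rot: [0.0, 0.763, 0.646, -0.0]
contact_force: [-2.6, -7.4, 2.5]
gripper_width: 0.0265
```

```bash
python3 st.py; python3 -c "
from plant import env
print(env.close_job())"
```

```text
t 25.85 ee [0.52   0.1136 0.01  ] ang 80.50277941205113 F gx,gy,z -1.361194487851951 -7.730316561135604 2.5447283055477996 M -1.5351667866434167 0.13044925871538632 0.06268781389317128 grip x,y 0.001531413435321323 -0.07275837362862082 w 0.02654508160208621
the job is handed in; nothing more can be done
None
```

The job is handed in at about 26 s of the 67 s allowed. The turret is turned so the red pad faces down the groove, and the seatpost lies in the V with its plain end on the pad. The gripper still holds it.

**Turret:** The first grasp closed on nothing. The pictures showed the fingertips sitting about 27 mm higher than the reported TCP. I lowered the hand by that much, gripped the knob and turned it 75°. The wrist view then showed the bar within about 1° of the groove line.

**Seatpost:** I gripped it at its balance point, laid it in the V, evened out the sideways force and slid it up in small steps.

**Last checks:**
- **Push along the groove:** the last two readings were 9.2 N and 7.7 N. Sensor noise is about 1 N, so this is inside 5–15 N but a little under your 10 N. Some of it could be friction in the groove.
- **Sideways and down:** about 1 N sideways, and about 5 N pressing down into the V.
- **Grip:** the opening read 26.5 mm, close to the 27.2 mm tube. The post was in the groove in the pictures, and its red ring had not shifted relative to the hand since lifting.

**Disagreement:** from the arm's pose I worked out the tube axis at about 44.6 mm, against the nominal 46 mm. That is about the 2 mm calibration limit. I did not measure the end height separately in the final pose.

**Other things on the bench:** I did not touch them. I saw no shift in the pictures, but I did not measure each one.

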